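# Load the filter-cup holder and lock it

### The arm

A 6-joint arm with a two-finger parallel gripper is mounted at the origin on the work surface. World frame = base frame: x ahead of the robot, y to its left, z up, the work surface at z = 0. Lengths are in m, angles in rad, forces in N, time in s.
With the tool pointing down it reaches from about 0.3 to 0.775 m from the base axis. Payload 14.6 kg.
Tool frame: the origin (TCP) lies between the finger pads; the fingertips stand 8 mm ahead of it and the grasp point (between the pads) lies 11 mm behind it; y points along the fingers, z is the direction in which the jaws open and shut, and the axes are right-handed (so a half turn about y gives the same grasp; the last joint's range is limited). The gripper opens to 94 mm and grips with 3 to 60 N. Pads are 16 mm wide; open, the fingers measure 119 mm over their backs; the gripper's body (75 mm by 177 mm) begins 78 mm behind the grasp point.
Start: joints at [-1.365, 0.3, 1.521, -0, 1.321, -0.067], TCP at [0.148, -0.53, 0.213] pointing down, gripper open.
Joint ranges: [-3.03, 3.03], [-0.79, 2.21], [0.23, 2.52], [-1.04, 4.18], [0, 3.07], [-2.55, 2.55]. Speed limits (rad/s): [2.22, 2.22, 2.57, 3.14, 3.14, 3.14].

### API

Orientations are given as a rotation vector (axis times angle).
In Python, from workcell import env gives the robot as it stands.
- The arm moves only by the tool servo_tool, never from a script. Its argument "commands" is a list of rows, each a list of 7 numbers: the shift along the tool's x, y, z in m, then the turn, a rotation vector about the tool's x, y, z in rad, then the gripper's target within -1 to 1 (shut at 1, half-way at 0, fully open at -1). A call has 1 to 8 rows; each row is the pose to reach, as a shift and turn from the pose commanded when the call began, along the tool's axes at that moment; what a row does not reach only later rows make up. A row lasts 1/12 s, in which the tool goes at most 41.7 mm and 7.16 degrees, less where a joint would pass 70% of its speed; a pose out of reach is approached as far as the arm can. A call with a gripper value outside its range is refused whole. The fingers move at their own pace and stop on an object; the grip force is fixed at half the most. Time passes only in rows, so rows that repeat a pose let the fingers close. It gives the time, the measured TCP pose, the force and the opening at its end, in the units of the state.
- env.get_state(): the state, without advancing time (a new reading comes with each control period).
- env.snapshot(name): name is "scene" or "top" or "wrist"; returns the picture (384x512x3 uint8, red, green, blue); there is no depth.
- env.get_calibration(name): a dict with "vertical_fov" (degrees; the focal length in pixels is half the picture's height over the tangent of half this angle, whatever the lens; pixels are square), "cx", "cy" (the principal point, pixels), "cam_to_world" (4x4, takes a point from camera to world coordinates); the wrist camera has in their place "mount" (4x4, takes a point from camera to tool coordinates, whose origin is the TCP and whose axes are the tool frame's). Camera axes: x right, y up, looking along -z (the intrinsics and any distortion apply to the point x, -y, -z); pixel columns grow to the right and rows downward; lengths in m; the calibration is good to about 2 mm. The wrist camera is an equidistant fisheye: a pixel r from the principal point sees the ray r / f radians off the axis. A picture is of the moment at which its call begins: read the wrist's pose just before it. get_calibration takes no time and is no camera call.
- env.finish_job(): hands the job in, once; it reports no verdict.
The state is a dict: "clock": time; "qpos": joint angles; "dq": joint speeds; "joint_torque": joint torques, N m; "ee_pos": TCP position; "tool_rot": TCP orientation; "ft_force": force on the tool from outside, world axes, zero at the start; "torque": the same for the moment, N m; "opening": finger opening in m.
Only numpy, scipy, OpenCV 4.12 (cv2) and the standard library are available. Lean on these libraries where they do the work, as an engineer would, in place of code of your own. Each camera call takes 0.05 s, during which the arm holds its last target. There are 200 camera calls.

### The job

Get the cup holder ready for the steriliser: turn its lock collar to the open mark (round dot), then take the rubber dust plug out of the seat and put it in the steel tray. Nest all the tapered steel cups upright in the seat, one inside the other, each resting loosely under its own weight - do not push them down, or the seat slips and everything jams - and when they are all in, turn the collar to the locked mark (long bar). Leave the bottle, the jar and the dishes where they stand.

Things in the scene. Friction and masses are not known exactly. Their poses are not given: they have to be found in the camera images.
- holder: cup holder standing fixed on the bench (it does not move): round aluminium foot 170 mm across and 12 mm thick, a steel tube 78 mm across up to 76 mm, and a white tapered seat in its top. Origin: centre of the underside, z up; its place and yaw vary.
- seat_axis (a point): point on the vertical axis of the seat, 50 mm above the bench: where the origin (underside) of the first cup, or of the dust plug, comes to rest. The seat's upper edge is 35 mm above it, 82 mm across outside; its bore tapers like the inside of a cup.
- seat (a joint): how far the white seat has slipped down in the tube (m, 0 at the start, at most 0.012). Friction holds it up against about 12 N in all, the load of all the cups (under 7.5 N) included; pressing harder makes it slip, it does not come back by itself, and beyond 3 mm it counts as jammed.
- collar (a joint): angle of the dark steel lock collar about the holder's vertical axis (rad): 0 at the open mark, 1.15 at the locked mark, growing clockwise seen from above; stops at -0.2 and 1.4. Friction (about 2 N at the post) keeps it where it is left. Starts part turned or locked.
- lever_post (a point): on the collar's lever: upright black round post 14 mm in diameter, 110 mm from the holder's axis, standing from 32 to 75 mm above the bench; this point is on its axis, 70 mm above the bench. It turns with the collar; pinch it from above and carry it round in an arc.
- open_mark (a point): where the lever_post point stands when the collar is at the open mark (the mark itself is a black round dot on the foot, 72 mm from the axis in this direction, under the lever)
- locked_mark (a point): where the lever_post point stands when the collar is at the locked mark (a black radial bar 24 mm long on the foot, 72 mm from the axis, under the lever)
- plug: black rubber dust plug, 110 g, standing in the seat at the start: tapered foot 35 mm across below, 49 mm across at 30 mm height, a neck, and a round head 32 mm across from 44 to 64 mm height to grip. Origin: centre of its underside, z up.
- tray: loose shallow open steel tray, 100 x 90 mm, 18 mm high, 3 mm walls and floor. Origin: centre of its underside.
- cup1: tapered steel cup, one of three to five alike (the others are absent), about 120 g, heavy in the foot: 70 mm high, 35 mm across at the foot, widening at 13 degrees, with an upright rim band 64 mm across from 56 to 70 mm height to grip. Stands upright on the bench. Nested by its own weight it stands 21.6 mm higher than the cup it rests in, with a little play. Origin: centre of its underside, z up.
- cup2: tapered steel cup, one of three to five alike (the others are absent), about 120 g, heavy in the foot: 70 mm high, 35 mm across at the foot, widening at 13 degrees, with an upright rim band 64 mm across from 56 to 70 mm height to grip. Stands upright on the bench. Nested by its own weight it stands 21.6 mm higher than the cup it rests in, with a little play. Origin: centre of its underside, z up.
- cup3: tapered steel cup, one of three to five alike (the others are absent), about 120 g, heavy in the foot: 70 mm high, 35 mm across at the foot, widening at 13 degrees, with an upright rim band 64 mm across from 56 to 70 mm height to grip. Stands upright on the bench. Nested by its own weight it stands 21.6 mm higher than the cup it rests in, with a little play. Origin: centre of its underside, z up.
- cup4: tapered steel cup, one of three to five alike (the others are absent), about 120 g, heavy in the foot: 70 mm high, 35 mm across at the foot, widening at 13 degrees, with an upright rim band 64 mm across from 56 to 70 mm height to grip. Stands upright on the bench. Nested by its own weight it stands 21.6 mm higher than the cup it rests in, with a little play. Origin: centre of its underside, z up.
- cup5: tapered steel cup, one of three to five alike (the others are absent), about 120 g, heavy in the foot: 70 mm high, 35 mm across at the foot, widening at 13 degrees, with an upright rim band 64 mm across from 56 to 70 mm height to grip. Stands upright on the bench. Nested by its own weight it stands 21.6 mm higher than the cup it rests in, with a little play. Origin: centre of its underside, z up.
- reagent: bystander: amber bottle 66 mm across, 150 mm high; origin under its centre
- jar: bystander: clear jar 56 mm across, 70 mm high; origin under its centre
- dish: bystander: two stacked dishes 60 mm across, 32 mm high together; origin under their centre
Things that resemble listed ones, but are neither listed nor needed, are in the scene too. What is shaped like the cup2 but red is not meant. Leave any blue look-alike of the cup5 alone.

How it is judged:
By the outcome, as a careful person would: the job done as asked, in the order asked, and still so for the second after the job is handed in, with the robot touching nothing.
Of cup1, cup2, cup3, cup4, cup5 only 3 to 5 are there at a start; the rules pass over those that are not, and their reading is None.
At some moment in a run one of cup1, cup2, cup3, cup4, cup5 may be knocked a few centimetres aside while the robot is not near it.
It also fails if it takes over 210 s, if anything falls off the work surface, if the arm or the gripper's body presses on something with over 40 N, if the wrist force passes 120 N, or if a joint passes its speed limit or range.

## Working session

There is one attempt and no reset: what is moved stays moved. The work goes in short steps, Python scripts to look and compute and a tool call to move; the robot and the scene stay as the last step left them, time stands still between calls to the robot, and variables do not carry over. Pictures are saved under pics/ and viewed, about 12 in all and at most 16, crops included, and the job is handed in when it is done.

Besides the shell and the picture viewer there is one more tool, called after "Emit:" as a command line: name --pt "numbers of a row" for each row, then --argument value for the rest. servo_tool: Moves the arm, as the interface text tells. Its arguments: {"type":"object","properties":{"commands":{"type":"array"}},"required":["commands"]}

```bash
ls; mkdir -p pics; python3 - <<'E'
from workcell import env
import cv2,numpy as np
s=env.get_state();print({k:np.round(v,4).tolist() for k,v in s.items()})
a=env.snapshot("scene");b=env.snapshot("top");w=env.snapshot("wrist")
for n,i in(("scene",a),("top",b),("wrist",w)):cv2.imwrite(f"pics/{n}0.png",i[:,:,::-1])
for n in("scene","top","wrist"):
  c=env.get_calibration(n);print(n,{k:np.round(v,4).tolist() if not isinstance(v,str) else v for k,v in c.items()})
E
```

```text
pics
{'clock': 0.0, 'qpos': [-1.3646, 0.3005, 1.5216, -0.0, 1.3207, -0.0666], 'dq': [-0.0005, 0.0003, 0.0014, -0.0005, -0.0004, -0.0013], 'joint_torque': [-0.0007, -53.1809, -35.2738, 0.0709, 0.0244, -0.0], 'ee_pos': [0.1481, -0.5294, 0.2129], 'tool_rot': [-0.285, 2.0768, -2.0743], 'ft_force': [-0.2393, 0.4384, 0.2261], 'torque': [-0.0242, -0.0141, 0.0145], 'opening': 0.0936}
scene {'vertical_fov': 42.8594, 'cx': 250.6709, 'cy': 190.0034, 'cam_to_world': [[-0.5925, -0.647, 0.48, 1.2656], [0.8054, -0.4878, 0.3368, 0.4947], [0.0162, 0.5861, 0.8101, 1.2413], [0.0, 0.0, 0.0, 1.0]]}
top {'vertical_fov': 54.5094, 'cx': 254.87, 'cy': 189.9954, 'cam_to_world': [[0.0139, 0.9986, -0.0516, 0.5206], [-0.9997, 0.013, -0.0187, -0.0164], [-0.018, 0.0518, 0.9985, 1.2115], [0.0, 0.0, 0.0, 1.0]]}
wrist {'vertical_fov': 65.7065, 'cx': 260.1981, 'cy': 189.1675, 'mount': [[0.0008, -0.9721, -0.2346, -0.0674], [0.0009, 0.2346, -0.9721, -0.1714], [1.0, 0.0006, 0.0011, -0.0005], [0.0, 0.0, 0.0, 1.0]]}
```

View pics/top0.png

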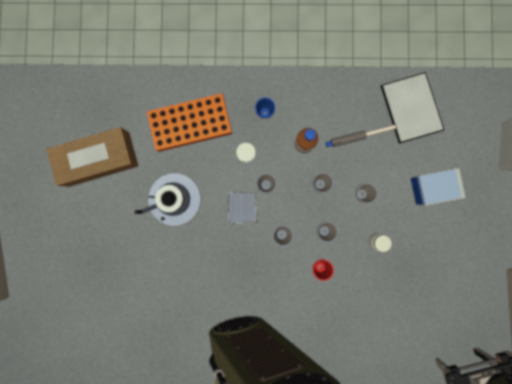

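View pics/scene0.png

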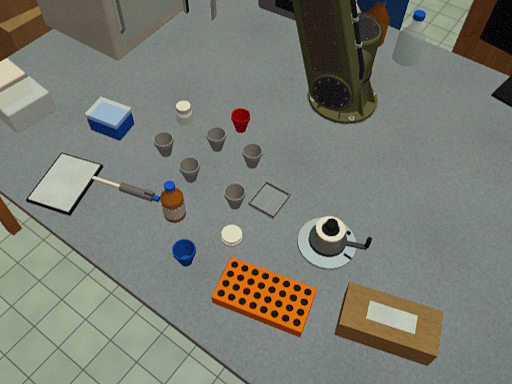

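The top view shows five grey cups at (266,184), (322,183), (366,193), (327,231) and (283,235). It also shows the red look-alike (322,269), blue look-alike (265,108), holder with plug (172,198), tray (242,208), bottle (307,140), jar (381,243) and dish (246,152). The five grey ones fit the description and the coloured ones do not. I'll confirm this in an enlarged crop.

```bash
cat > h.py <<'E'
import numpy as np,cv2
from workcell import env
from scipy.spatial.transform import Rotation as R
C={n:env.get_calibration(n) for n in("scene","top","wrist")}
def foc(n): return 192/np.tan(np.radians(C[n]["vertical_fov"])/2)
def T_of(n,s=None):
    if n!="wrist": return np.array(C[n]["cam_to_world"])
    s=s or env.get_state();T=np.eye(4);T[:3,:3]=R.from_rotvec(s["tool_rot"]).as_matrix();T[:3,3]=s["ee_pos"]
    return T@np.array(C[n]["mount"])
def ray(n,uv,T):
    d=(np.array(uv,float)-[C[n]["cx"],C[n]["cy"]])/foc(n)
    if n=="wrist":
        r=np.hypot(*d)+1e-12;v=np.array([d[0]/r*np.sin(r),-d[1]/r*np.sin(r),-np.cos(r)])
    else: v=np.array([d[0],-d[1],-1])
    return T[:3,3],T[:3,:3]@v
def onz(n,uv,z,T=None):
    o,v=ray(n,uv,T_of(n) if T is None else T);return o+v*(z-o[2])/v[2]
def proj(n,p,T=None):
    T=T_of(n) if T is None else T
    q=np.linalg.inv(T)@np.append(p,1);x,y,z=q[0],-q[1],-q[2]
    if n=="wrist":
        r=np.hypot(x,y);a=np.arctan2(r,z);x,y=x/r*a,y/r*a
    else:x,y=x/z,y/z
    return np.array([C[n]["cx"]+foc(n)*x,C[n]["cy"]+foc(n)*y])
def snap(n,f):
    s=env.get_state();T=T_of(n,s);i=env.snapshot(n)[:,:,::-1].copy();cv2.imwrite(f"pics/{f}.png",i);return i,T
def tool(p,s=None):
    "world shift to reach p, in tool axes"
    s=s or env.get_state();return R.from_rotvec(s["tool_rot"]).inv().apply(np.array(p)-s["ee_pos"])
E
python3 - <<'E'
from h import *
t=cv2.imread("pics/top0.png");s=cv2.imread("pics/scene0.png")
A=cv2.resize(t[165:235,130:205],(375,350),interpolation=cv2.INTER_CUBIC)
B=cv2.resize(s[210:275,290:380],(415,300),interpolation=cv2.INTER_CUBIC)
D=cv2.resize(s[90:275,140:280],(415,548),interpolation=cv2.INTER_CUBIC)
o=np.zeros((600,800,3),np.uint8);o[:350,:375]=A
o[350:600,:375]=cv2.resize(B,(375,250));o[:548,380:795]=D
cv2.imwrite("pics/c1.png",o)
for n,uv,z in [(f"cup",p,.07) for p in[(266,184),(322,183),(366,193),(327,231),(283,235)]]+[("tray",(242,208),.01),("plug",(169,198),.114),("foot",(174,199),.012),("post",(138,212),.075),("red",(322,269),.07),("jar",(381,243),.07),("bottle",(310,136),.15),("dish",(245,152),.03)]:
  q=onz("top",uv,z);print(n,uv,q.round(3),np.hypot(*q[:2]).round(3))
E
```

```text
cup (266, 184) [ 0.598 -0.029  0.07 ] 0.599
cup (322, 183) [ 0.604 -0.2    0.07 ] 0.636
cup (366, 193) [ 0.575 -0.334  0.07 ] 0.665
cup (327, 231) [ 0.458 -0.216  0.07 ] 0.506
cup (283, 235) [ 0.443 -0.082  0.07 ] 0.451
tray (242, 208) [0.524 0.047 0.01 ] 0.526
plug (169, 198) [0.55  0.258 0.114] 0.608
foot (174, 199) [0.55  0.267 0.012] 0.611
post (138, 212) [0.507 0.362 0.075] 0.623
red (322, 269) [ 0.343 -0.201  0.07 ] 0.398
jar (381, 243) [ 0.424 -0.379  0.07 ] 0.569
bottle (310, 136) [ 0.732 -0.152  0.15 ] 0.748
dish (245, 152) [0.703 0.039 0.03 ] 0.704
```

View pics/c1.png

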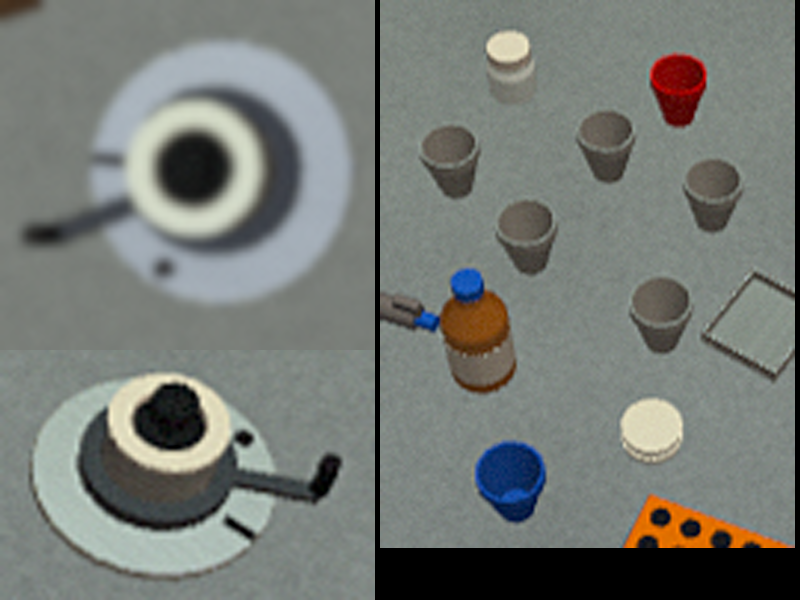

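The crop confirms five bare steel cups, distinct from the red and blue ones. On the holder, the dot is at about top-view (162.6,218.6), the bar at (151.4,196.8) and the post at (138,212), between the two marks.

```bash
cat >> h.py <<'E'
def rep():
    s=env.get_state();M=R.from_rotvec(s["tool_rot"]).as_matrix()
    print("t",round(s["clock"],2),"tcp",np.round(s["ee_pos"],4),"F",np.round(s["ft_force"],2),"op",round(s["opening"],4),"q",np.round(s["qpos"],2));print("toolx yaw deg",np.degrees(np.arctan2(M[1,0],M[0,0])).round(2),"y",M[:,1].round(3));return s
def ang(p,a): return np.degrees(np.arctan2(p[1]-a[1],p[0]-a[0])).round(1)
E
python3 - <<'E'
from h import *
s=rep();print(R.from_rotvec(s["tool_rot"]).as_matrix().round(3))
ax=onz("top",(169.4,198.4),.085);ft=onz("top",(174.2,199.1),.012);print(ax,ft)
d=onz("top",(162.6,218.6),.012);b=onz("top",(151.4,196.8),.012);p=onz("top",(138,212),.075)
a=ax
for q in(d,b,p):print(q.round(3),np.hypot(*(q-a)[:2]).round(4),ang(q,a))
print(tool([.55,.266,.25]))
E
```

```text
t 0.15 tcp [ 0.1481 -0.5295  0.213 ] F [ 0.34  0.16 -0.04] op 0.094 q [-1.36  0.3   1.52 -0.    1.32 -0.07]
toolx yaw deg -164.37 y [-0.     0.001 -1.   ]
[[-0.963 -0.     0.269]
 [-0.269  0.001 -0.963]
 [-0.    -1.    -0.001]]
[0.54981356 0.26395229 0.085     ] [0.54965519 0.26647975 0.012     ]
[0.486 0.302 0.012] 0.0743 148.8
[0.556 0.341 0.012] 0.0771 85.3
[0.507 0.362 0.075] 0.1069 113.5
[-0.60132817 -0.03636545 -0.65783626]
```

Emit:
servo_tool --pt "-0.22 0 -0.24 0 0 0 -1" --pt "-0.22 0 -0.24 0 0 0 -1" --pt "-0.22 0 -0.24 0 0 0 -1" --pt "-0.22 0 -0.24 0 0 0 -1" --pt "-0.22 0 -0.24 0 0 0 -1" --pt "-0.22 0 -0.24 0 0 0 -1" --pt "-0.22 0 -0.24 0 0 0 -1" --pt "-0.22 0 -0.24 0 0 0 -1"

```text
clock: 0.82
ee_pos: [0.2958, -0.2369, 0.2135]
tool_rot: [-0.285, 2.075, -2.075]
ft_force: [0.6, 0.2, -0.6]
opening: 0.094
```

Emit:
servo_tool --pt "-0.22 0 -0.24 0 0 0 -1" --pt "-0.22 0 -0.24 0 0 0 -1" --pt "-0.22 0 -0.24 0 0 0 -1" --pt "-0.22 0 -0.24 0 0 0 -1" --pt "-0.22 0 -0.24 0 0 0 -1" --pt "-0.22 0 -0.24 0 0 0 -1" --pt "-0.22 0 -0.24 0 0 0 -1" --pt "-0.22 0 -0.24 0 0 0 -1"

```text
clock: 1.48
ee_pos: [0.4432, 0.0539, 0.2134]
tool_rot: [-0.286, 2.075, -2.075]
ft_force: [-0.1, -1.3, -0.2]
opening: 0.0943
```

Emit:
servo_tool --pt "-0.16 0 -0.178 0 -0.8 0 -1" --pt "-0.16 0 -0.178 0 -0.8 0 -1" --pt "-0.16 0 -0.178 0 -0.8 0 -1" --pt "-0.16 0 -0.178 0 -0.8 0 -1" --pt "-0.16 0 -0.178 0 -0.8 0 -1" --pt "-0.16 0 -0.178 0 -0.8 0 -1" --pt "-0.16 0 -0.178 0 -0.8 0 -1" --pt "-0.16 0 -0.178 0 -0.8 0 -1"

```text
clock: 2.15
ee_pos: [0.5486, 0.2669, 0.2122]
tool_rot: [-0.936, 1.564, -1.563]
ft_force: [-0.6, -0.4, -0.4]
opening: 0.094
```

Emit:
servo_tool --pt "0 0 0 0 -0.85 0 -1" --pt "0 0 0 0 -0.85 0 -1" --pt "0 0 0 0 -0.85 0 -1" --pt "0 0 0 0 -0.85 0 -1" --pt "0 0 0 0 -0.85 0 -1" --pt "0 0 0 0 -0.85 0 -1" --pt "0 0 0 0 -0.85 0 -1" --pt "0 0 0 0 -0.85 0 -1"

```text
clock: 2.82
ee_pos: [0.5485, 0.2648, 0.2136]
tool_rot: [-1.356, 0.945, -0.945]
ft_force: [0.8, -0.4, -0.6]
opening: 0.0942
```

```bash
python3 - <<'E'
from h import *
rep();i,T=snap("wrist","w1")
for n,p in dict(axis=[.5497,.265,.085],dot=[.4877,.3018,.012],bar=[.556,.337,.012],post=[.507,.365,.075]).items(): print(n,proj("wrist",p,T).round(1))
E
```

```text
t 2.82 tcp [0.5485 0.2648 0.2136] F [ 0.79 -0.45 -0.61] op 0.0942 q [ 0.39  0.43  1.34 -0.    1.37  0.04]
toolx yaw deg -69.74 y [-0. -0. -1.]
axis [261.6 185.7]
dot [225.1 129.2]
bar [286.1 121.6]
post [256.3  80.7]
```

View pics/w1.png

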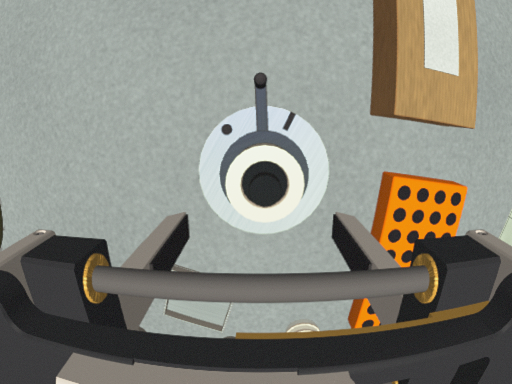

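The wrist view shows the seat ring at about (264,183), dot (227,129), bar (289,121) and post top (260,79). These are within 3 px of the predictions. I'll refine with masks.

```bash
cat >> h.py <<'E'
def circ_on(n,pts,z,T):
    "least-squares circle of pixels cast on plane z -> centre, radius"
    P=np.array([onz(n,p,z,T)[:2] for p in pts]);A=np.c_[2*P,np.ones(len(P))];x=np.linalg.lstsq(A,(P**2).sum(1),rcond=None)[0]
    r=np.sqrt(x[2]+x[0]**2+x[1]**2);return x[:2],r,np.abs(np.hypot(*(P-x[:2]).T)-r).max()
def big(m):
    c=max(cv2.findContours(m.astype(np.uint8),cv2.RETR_EXTERNAL,cv2.CHAIN_APPROX_NONE)[0],key=cv2.contourArea);return c[:,0]
E
python3 - <<'E'
from h import *
i=cv2.imread("pics/w1.png");s=env.get_state();T=T_of("wrist",s);b=i.astype(int)
x0,y0,x1,y1=180,60,345,245
roi=b[y0:y1,x0:x1];off=np.array([x0,y0])
white=(roi[:,:,0]-roi[:,:,2]<0)&(roi.min(2)>170)
c=big(cv2.morphologyEx(white.astype(np.uint8),cv2.MORPH_OPEN,np.ones((3,3))))+off
print("seat",c.min(0),c.max(0),circ_on("wrist",c,.085,T))
dark=(roi.max(2)<70).astype(np.uint8)
n,l,st,ce=cv2.connectedComponentsWithStats(dark)
for k in range(1,n):
  if st[k,4]>15: print(st[k],(ce[k]+off).round(1),onz("wrist",ce[k]+off,.012,T).round(4),onz("wrist",ce[k]+off,.075,T).round(4),onz("wrist",ce[k]+off,.114,T).round(4))
  
E
```

```text
seat [226 145] [303 222] (array([0.55216794, 0.26720593]), np.float64(0.040579927156213856), np.float64(0.0009349539104423973))
[ 74  13  13  16 136] [260.   81.4] [0.5088 0.3735 0.012 ] [0.5115 0.366  0.075 ] [0.5132 0.3613 0.114 ]
[104  53  10  16  61] [288.8 120.6] [0.5593 0.3395 0.012 ] [0.5535 0.3377 0.075 ] [0.5499 0.3366 0.114 ]
[42 65  9  9 60] [226.4 128.9] [0.4894 0.3032 0.012 ] [0.4954 0.3076 0.075 ] [0.4992 0.3103 0.114 ]
[  62  102   45   44 1539] [264.3 183.2] [0.5579 0.2538 0.012 ] [0.5523 0.2665 0.075 ] [0.5489 0.2744 0.114 ]
[  0 155   9  30 223] [183.8 230.2] [0.4765 0.1543 0.012 ] [0.4847 0.1838 0.075 ] [0.4898 0.2021 0.114 ]
[152 155  13  30 297] [338.  231.2] [0.6767 0.2251 0.012 ] [0.6511 0.2426 0.075 ] [0.6352 0.2535 0.114 ]
```

Emit:
servo_tool --pt "-0.111 0 0 0 -0.037 0 -0.5" --pt "-0.111 0 0 0 -0.037 0 -0.5" --pt "-0.111 0 0 0 -0.037 0 -0.5" --pt "-0.111 0.04 0 0 -0.037 0 -0.5" --pt "-0.111 0.075 0 0 -0.037 0 -0.5" --pt "-0.111 0.11 0 0 -0.037 0 -0.5" --pt "-0.111 0.11 0 0 -0.037 0 -0.5"

```text
clock: 3.45
ee_pos: [0.5077, 0.3679, 0.0967]
tool_rot: [-1.376, 0.926, -0.92]
ft_force: [-0.1, -0.6, -0.6]
opening: 0.0707
```

```bash
python3 - <<'E'
from h import *
rep();i,T=snap("wrist","w2")
print(proj("wrist",[.5103,.3689,.075],T))
dark=(i.max(2)<60).astype(np.uint8);n,l,st,ce=cv2.connectedComponentsWithStats(dark)
for k in range(1,n):
  if st[k,4]>60 : print(st[k],ce[k].round(1),onz("wrist",ce[k],.075,T).round(4))
cv2.imwrite("pics/w2.png",i)
E
```

```text
t 3.45 tcp [0.5077 0.3679 0.0967] F [-0.09 -0.64 -0.61] op 0.0707 q [ 0.57  0.59  1.39 -0.    1.17  0.18]
toolx yaw deg -68.0 y [-0.009 -0.006 -1.   ]
[265.03987995 220.08361702]
[255 196  19  33 463] [264.  212.1] [0.5075 0.374  0.075 ]
[175 215  31  58 786] [192.2 248.4] [0.4698 0.3282 0.075 ]
[315 215  31  58 776] [328.1 248.4] [0.5611 0.3655 0.075 ]
[292 233  17  22 131] [300.1 243.5] [0.5402 0.3617 0.075 ]
[    0   238   512   136 18898] [229.5 327.2] [0.5194 0.2698 0.075 ]
[ 367  238  105   88 2840] [413.2 268.5] [0.6383 0.3732 0.075 ]
[212 245  12  12 120] [217.6 250.8] [0.4877 0.3341 0.075 ]
[276 260  30  14  99] [291.6 267.1] [0.5423 0.3421 0.075 ]
[247 327  37   5 125] [265.  329.6] [0.5472 0.279  0.075 ]
[450 357  40  27 670] [470.8 371.4] [0.8226 0.2724 0.075 ]
```

View pics/w2.png

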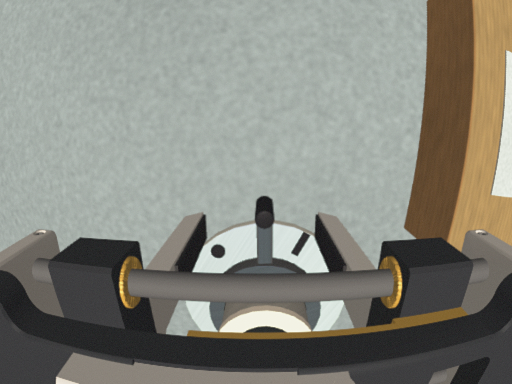

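The post top at (264,218) is centred between the fingers, matching the prediction. I'll descend and pinch it.

Emit:
servo_tool --pt "0 0.02 0.001 0 0 0 -0.5" --pt "0 0.045 0.001 0 0 0 -0.5" --pt "0 0.045 0.001 0 0 0 1" --pt "0 0.045 0.001 0 0 0 1" --pt "0 0.045 0.001 0 0 0 1" --pt "0 0.045 0.001 0 0 0 1" --pt "0 0.045 0.001 0 0 0 1" --pt "0 0.045 0.001 0 0 0 1"

```text
clock: 4.17
ee_pos: [0.5117, 0.3705, 0.0596]
tool_rot: [-1.367, 0.918, -0.919]
ft_force: [1.4, -0.0, 0.4]
opening: 0.0336
```

Emit:
servo_tool --pt "0 0 0 0 0 0 1" --pt "0 0 0 0 0 0 1" --pt "0 0 0 0 0 0 1" --pt "0 0 0 0 0 0 1"

```text
clock: 4.5
ee_pos: [0.5113, 0.3703, 0.0586]
tool_rot: [-1.369, 0.918, -0.918]
ft_force: [-0.4, -1.1, 1.1]
opening: 0.0132
```

```bash
cat >> h.py <<'E'
AX=np.array([.5522,.2672])
def arc(a0,a1,n=8,r=.11,s=None):
    "rows for arc about AX from current TCP angle; radius kept to r, tool turning with it"
    s=s or env.get_state();M=R.from_rotvec(s["tool_rot"])
    for a in np.linspace(a0,a1,n+1)[1:]:
        t=np.radians(a);p=np.append(AX+r*np.array([np.cos(t),np.sin(t)]),s["ee_pos"][2]);d=M.inv().apply(p-s["ee_pos"])
        print([round(d[0],4),0,round(d[2],4),0,round(-np.radians(a-a0),3),0])
E
python3 - <<'E'
from h import *
s=rep();p=s["ee_pos"][:2];a0=ang(p,AX);print(a0,np.hypot(*(p-AX)));arc(a0,150.2)
E
```

```text
t 4.5 tcp [0.5113 0.3703 0.0586] F [-0.4  -1.11  1.08] op 0.0132 q [0.57 0.63 1.41 0.   1.09 0.18]
toolx yaw deg -67.72 y [-0. -0. -1.]
111.6 0.11087385956713694
[np.float64(0.0012), 0, np.float64(-0.0092), 0, np.float64(-0.084), 0]
[np.float64(0.0022), 0, np.float64(-0.0184), 0, np.float64(-0.168), 0]
[np.float64(0.004), 0, np.float64(-0.0275), 0, np.float64(-0.253), 0]
[np.float64(0.0066), 0, np.float64(-0.0363), 0, np.float64(-0.337), 0]
[np.float64(0.0099), 0, np.float64(-0.045), 0, np.float64(-0.421), 0]
[np.float64(0.014), 0, np.float64(-0.0533), 0, np.float64(-0.505), 0]
[np.float64(0.0187), 0, np.float64(-0.0613), 0, np.float64(-0.589), 0]
[np.float64(0.0241), 0, np.float64(-0.0688), 0, np.float64(-0.674), 0]
```

Emit:
servo_tool --pt "0.0012 0 -0.009 0 -0.084 0 1" --pt "0.0022 0 -0.018 0 -0.168 0 1" --pt "0.004 0 -0.0275 0 -0.253 0 1" --pt "0.0066 0 -0.0363 0 -0.337 0 1" --pt "0.0099 0 -0.045 0 -0.421 0 1" --pt "0.014 0 -0.0533 0 -0.505 0 1" --pt "0.0187 0 -0.0613 0 -0.589 0 1" --pt "0.0241 0 -0.0688 0 -0.674 0 1"

```text
clock: 5.17
ee_pos: [0.4559, 0.3223, 0.0585]
tool_rot: [-1.534, 0.395, -0.394]
ft_force: [-3.9, 3.7, 2.1]
opening: 0.0131
```

Emit:
servo_tool --pt "0 0 0 0 0 0 1" --pt "0 0 0 0 0 0 1" --pt "0 0 0 0 0 0 1" --pt "0 0 0 0 0 0 1"

```text
clock: 5.5
ee_pos: [0.4559, 0.3222, 0.0585]
tool_rot: [-1.534, 0.399, -0.397]
ft_force: [-8.6, 1.7, 3.5]
opening: 0.0133
```

```bash
python3 - <<'E'
from h import *
s=rep();p=s["ee_pos"][:2];print(ang(p,AX),np.hypot(*(p-AX)))
E
```

```text
t 5.5 tcp [0.4559 0.3222 0.0585] F [-8.56  1.75  3.52] op 0.0133 q [ 0.55  0.49  1.64  0.    1.01 -0.51]
toolx yaw deg -29.09 y [-0.002  0.    -1.   ]
150.3 0.11088089331981112
```

Emit:
servo_tool --pt "0 0 0 0 0 0 -0.4" --pt "0 0 0 0 0 0 -0.4" --pt "0 0 0 0 0 0 -0.4" --pt "0 0 0 0 0 0 -0.4" --pt "0 -0.04 0 0 0 0 -0.4" --pt "0 -0.08 0 0 0 0 -0.4" --pt "0 -0.12 0 0 0 0 -0.4" --pt "0 -0.14 0 0 0 0 -0.4"

```text
clock: 6.17
ee_pos: [0.4578, 0.3223, 0.2035]
tool_rot: [-1.53, 0.395, -0.401]
ft_force: [-0.0, -1.9, 0.0]
opening: 0.0634
```

```bash
python3 - <<'E'
from h import *
s=rep();i,T=snap("wrist","w3")
print([proj("wrist",p,T).round(1) for p in([.5522,.2672,.114],[.4567,.3219,.075],[.4894,.3032,.012])])
b=i.astype(int);m=((b[:,:,0]-b[:,:,2]<0)&(b.min(2)>170)).astype(np.uint8);m[240:]=0
c=big(cv2.morphologyEx(m,cv2.MORPH_OPEN,np.ones((3,3))));print("seat",c.min(0),c.max(0),circ_on("wrist",c,.085,T))
print(tool([.5522,.2672,.2]))
E
```

```text
t 6.17 tcp [0.4578 0.3223 0.2035] F [-0.04 -1.86  0.02] op 0.0634 q [ 0.55  0.33  1.51 -0.    1.3  -0.51]
toolx yaw deg -29.1 y [ 0.005  0.003 -1.   ]
[array([257.5, 296.3]), array([258.4, 184.5]), array([258.2, 202.4])]
seat [478 216] [500 238] (array([0.66103071, 0.56234097]), np.float64(0.019535176724832532), np.float64(0.01846427968860005))
[ 0.10883893  0.00621928 -0.00304863]
```

View pics/w3.png

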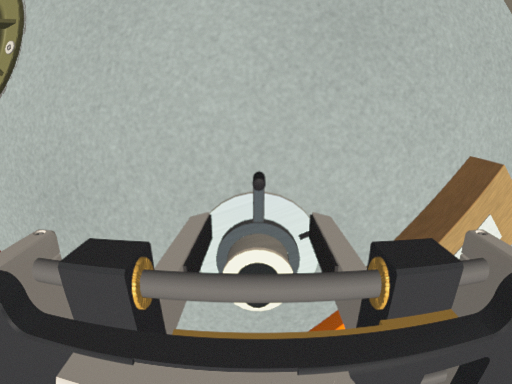

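The lever now covers the dot, with the post at (258,184) as predicted, so the collar is open. Next I'll move over the plug.

Emit:
servo_tool --pt "0.04 0 -0.001 0 0 0 -0.4" --pt "0.08 0 -0.001 0 0 0 -0.4" --pt "0.1095 0 -0.001 0 0 0 -0.4" --pt "0.1095 0.02 -0.001 0 0 0 -0.4" --pt "0.1095 0.05 -0.001 0 0 0 -0.4" --pt "0.1095 0.05 -0.001 0 0 0 -0.4" --pt "0.1095 0.05 -0.001 0 0 0 -0.4" --pt "0.1095 0.05 -0.001 0 0 0 -0.4"

```text
clock: 6.88
ee_pos: [0.5523, 0.2681, 0.1499]
tool_rot: [-1.533, 0.397, -0.399]
ft_force: [-0.1, 0.5, 0.6]
opening: 0.0656
```

```bash
python3 - <<'E'
from h import *
s=rep();print(tool([.5522,.2672,.097]))
E
```

```text
t 6.88 tcp [0.5523 0.2681 0.1499] F [-0.08  0.52  0.58] op 0.0656 q [ 0.39  0.5   1.4  -0.    1.24 -0.67]
toolx yaw deg -29.07 y [ 0.001  0.    -1.   ]
[ 0.00027935  0.05285886 -0.0008988 ]
```

Emit:
servo_tool --pt "0 0.03 -0.001 0 0 0 -0.4" --pt "0 0.0525 -0.001 0 0 0 -0.4" --pt "0 0.0525 -0.001 0 0 0 -0.4" --pt "0 0.0525 -0.001 0 0 0 1" --pt "0 0.0525 -0.001 0 0 0 1" --pt "0 0.0525 -0.001 0 0 0 1" --pt "0 0.0525 -0.001 0 0 0 1" --pt "0 0.0525 -0.001 0 0 0 1"

```text
clock: 7.55
ee_pos: [0.5519, 0.2671, 0.097]
tool_rot: [-1.533, 0.397, -0.399]
ft_force: [0.2, -0.2, -0.3]
opening: 0.0361
```

Emit:
servo_tool --pt "0 0 0 0 0 0 1" --pt "0 0 0 0 0 0 1" --pt "0 0 0 0 0 0 1" --pt "0 0 0 0 0 0 1"

```text
clock: 7.88
ee_pos: [0.5518, 0.267, 0.0967]
tool_rot: [-1.533, 0.397, -0.399]
ft_force: [-0.4, 0.2, 5.9]
opening: 0.0314
```

```bash
python3 - <<'E'
from h import *
s=rep()
E
```

```text
t 7.88 tcp [0.5518 0.267  0.0967] F [-0.43  0.24  5.93] op 0.0314 q [ 0.39  0.55  1.45  0.    1.14 -0.67]
toolx yaw deg -29.09 y [ 0.001  0.    -1.   ]
```

Emit:
servo_tool --pt "0 -0.015 0 0 0 0 1" --pt "0 -0.035 0 0 0 0 1" --pt "0 -0.07 0 0 0 0 1" --pt "0 -0.1 0 0 0 0 1" --pt "0 -0.12 0 0 0 0 1" --pt "0 -0.12 0 0 0 0 1" --pt "0 -0.12 0 0 0 0 1"

```text
clock: 8.47
ee_pos: [0.5516, 0.2669, 0.2162]
tool_rot: [-1.533, 0.397, -0.399]
ft_force: [0.6, -1.3, -1.5]
opening: 0.0312
```

```bash
python3 - <<'E'
from h import *
s=rep();i,T=snap("scene","s1")
print(onz("top",(242.5,207.5),.003),onz("scene",(270,199.5),.003))
p=onz("scene",(270,199.5),.003);print(tool([p[0],p[1],.21]))
t=cv2.imread("pics/top0.png")
o=np.zeros((600,800,3),np.uint8)
o[:600,:600]=cv2.resize(i[150:280,250:380],(600,600));o[:200,600:]=cv2.resize(t[187:227,222:262],(200,200),interpolation=cv2.INTER_CUBIC);cv2.imwrite("pics/c2.png",o)
E
```

```text
t 8.47 tcp [0.5516 0.2669 0.2162] F [ 0.58 -1.28 -1.48] op 0.0312 q [ 0.39  0.44  1.33 -0.    1.38 -0.67]
toolx yaw deg -29.1 y [ 0.001  0.    -1.   ]
[0.52563436 0.04564148 0.003     ] [0.52510069 0.04894127 0.003     ]
[ 0.08307754  0.0049321  -0.20297712]
```

View pics/c2.png

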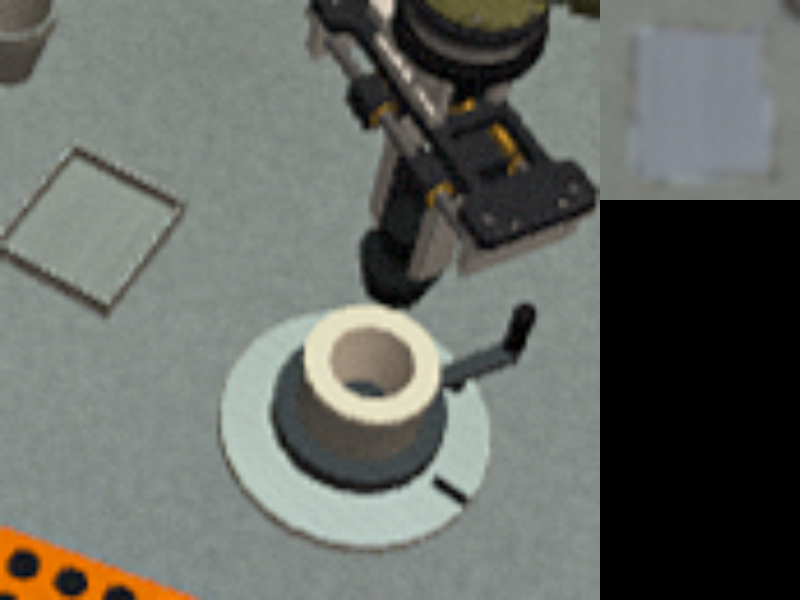

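The plug is out and the seat is empty. The tray corners average to scene (269.9,199.2), which gives (0.525,0.048), and the top view agrees.

Emit:
servo_tool --pt "0.083 0 -0.203 0 0 0 1" --pt "0.083 0 -0.203 0 0 0 1" --pt "0.083 0 -0.203 0 0 0 1" --pt "0.083 0 -0.203 0 0 0 1" --pt "0.083 0 -0.203 0 0 0 1" --pt "0.083 0.04 -0.203 0 0 0 1" --pt "0.083 0.08 -0.203 0 0 0 1" --pt "0.083 0.11 -0.203 0 0 0 1"

```text
clock: 9.18
ee_pos: [0.5234, 0.0479, 0.1018]
tool_rot: [-1.535, 0.403, -0.397]
ft_force: [-0.0, 0.1, -1.4]
opening: 0.0315
```

Emit:
servo_tool --pt "0 0.03 0 0 0 0 1" --pt "0 0.045 0 0 0 0 1" --pt "0 0.0515 0 0 0 0 1" --pt "0 0.0535 0 0 0 0 1" --pt "0 0.0535 0 0 0 0 1"

```text
clock: 9.6
ee_pos: [0.5252, 0.0491, 0.0521]
tool_rot: [-1.534, 0.399, -0.397]
ft_force: [1.1, -0.1, -0.4]
opening: 0.0319
```

```bash
python3 - <<'E'
from h import *
s=rep()
E
```

```text
t 9.6 tcp [0.5252 0.0491 0.0521] F [ 1.1  -0.06 -0.36] op 0.0319 q [ 0.02  0.44  1.73 -0.    0.96 -1.04]
toolx yaw deg -29.09 y [-0.001 -0.    -1.   ]
```

Release it and lift, then look at the tray and locate the cups.

Emit:
servo_tool --pt "0 0.001 0 0 0 0 -0.3" --pt "0 0.001 0 0 0 0 -0.3" --pt "0 0.001 0 0 0 0 -0.3" --pt "0 0.001 0 0 0 0 -0.3" --pt "0 -0.03 0 0 0 0 -0.3" --pt "0 -0.07 0 0 0 0 -0.3" --pt "0 -0.11 0 0 0 0 -0.3" --pt "0 -0.15 0 0 0 0 -1"

```text
clock: 10.27
ee_pos: [0.525, 0.0491, 0.2047]
tool_rot: [-1.534, 0.398, -0.398]
ft_force: [0.3, 0.1, -0.1]
opening: 0.0648
```

Emit:
servo_tool --pt "0 -0.05 0 0 0 0 -1" --pt "0 -0.08 0 0 0 0 -1" --pt "0 -0.08 0 0 0 0 -1" --pt "0 -0.08 0 0 0 0 -1"

```text
clock: 10.6
ee_pos: [0.5258, 0.0491, 0.2845]
tool_rot: [-1.533, 0.395, -0.401]
ft_force: [0.1, -0.4, -0.9]
opening: 0.0907
```

```bash
python3 - <<'E'
from h import *
s=rep();i,T=snap("wrist","w4");j,_=snap("scene","s2")
for p in([.598,-.029,.07],[.604,-.2,.07],[.443,-.082,.07],[.525,.048,.067]):print(proj("wrist",p,T).round(1))
o=np.zeros((384,784,3),np.uint8);o[:,:512]=i;o[:,512:]=cv2.resize(j[90:270,140:300],(272,306))[0:1].repeat(384,0)*0
o[:306,512:]=cv2.resize(j[90:270,140:300],(272,306));cv2.imwrite("pics/c3.png",o)
E
```

```text
t 10.6 tcp [0.5258 0.0491 0.2845] F [ 0.14 -0.37 -0.95] op 0.0907 q [ 0.02  0.2   1.48 -0.    1.46 -1.04]
toolx yaw deg -29.09 y [ 0.004  0.    -1.   ]
[236.2 241.2]
[147.7 288.7]
[147.1 165.3]
[258.5 169.9]
```

View pics/c3.png

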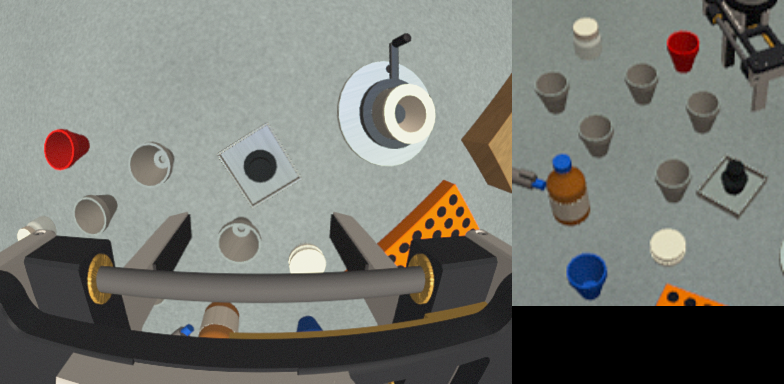

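The plug stands upright in the tray at (260,166). The cups are bare steel, at (240,240), (152,164) and (95,213) in this view, where predicted. I'll hover with the wrist camera over the first cup to fit its rim.

```bash
cat >> h.py <<'E'
def over(p,z=.2):
    "shift putting the wrist camera over p"
    s=env.get_state();X=R.from_rotvec(s["tool_rot"]).as_matrix()[:,0];return tool(np.array([p[0],p[1],z])+.067*X).round(4)
def cup(guess,name,z=.07,rad=75):
    s=env.get_state();i,T=snap("wrist",name);g=proj("wrist",[*guess,z],T);b=cv2.GaussianBlur(i,(3,3),0).astype(int)
    m=((b[:,:,2]-b[:,:,1])>0).astype(np.uint8);k=np.zeros_like(m);cv2.circle(k,tuple(int(v) for v in g),rad,1,-1);m&=k
    m=cv2.morphologyEx(cv2.morphologyEx(m,cv2.MORPH_OPEN,np.ones((3,3))),cv2.MORPH_CLOSE,np.ones((5,5)))
    c=cv2.convexHull(big(m))[:,0];ctr,r,e=circ_on("wrist",c,z,T)
    cv2.imwrite("pics/m.png",np.hstack([i,cv2.cvtColor(m*255,cv2.COLOR_GRAY2BGR)]))
    print("pred",g.round(1),"box",c.min(0),c.max(0),"centre",ctr.round(4),"r",r.round(4),"err",e.round(4));return ctr
E
python3 - <<'E'
from h import *
print(over([.598,-.029]))
E
```

```text
[ 0.1689  0.0813 -0.0327]
```

Emit:
servo_tool --pt "0.169 0.08 -0.033 0 0 0 -1" --pt "0.169 0.08 -0.033 0 0 0 -1" --pt "0.169 0.08 -0.033 0 0 0 -1" --pt "0.169 0.08 -0.033 0 0 0 -1" --pt "0.169 0.08 -0.033 0 0 0 -1" --pt "0.169 0.08 -0.033 0 0 0 -1" --pt "0.169 0.08 -0.033 0 0 0 -1"

```text
clock: 11.28
ee_pos: [0.6564, -0.0623, 0.1995]
tool_rot: [-1.534, 0.403, -0.395]
ft_force: [-0.8, 0.6, 0.7]
opening: 0.0937
```

```bash
python3 - <<'E'
from h import *
rep();c=cup([.598,-.029],"w5");print(tool([*c,.057]))
E
```

```text
t 11.28 tcp [ 0.6564 -0.0623  0.1995] F [-0.79  0.61  0.71] op 0.0937 q [-0.15  0.56  1.18  0.    1.4  -1.21]
toolx yaw deg -29.16 y [-0.005  0.001 -1.   ]
pred [260.7 120.5] box [236  98] [291 152] centre [ 0.6031 -0.0286] r 0.0278 err 0.0003
[-0.06234258  0.14417931  0.00307773]
```

```bash
python3 - <<'E'
from h import *
i=cv2.imread("pics/m.png");cv2.imwrite("pics/c4.png",cv2.resize(np.hstack([i[70:180,190:330],i[70:180,702:842]]),None,fx=2.8,fy=2.8))
print(i[125,215:310,::-1][::3].tolist())
E
```

```text
[[163, 171, 166], [158, 168, 162], [158, 167, 159], [160, 168, 163], [160, 167, 163], [163, 172, 165], [170, 180, 189], [128, 126, 123], [122, 115, 105], [122, 115, 104], [124, 116, 105], [122, 115, 104], [143, 144, 142], [171, 182, 196], [170, 180, 194], [162, 171, 166], [159, 168, 164], [162, 170, 162], [174, 184, 198], [170, 180, 195], [143, 146, 152], [105, 98, 91], [103, 98, 89], [102, 97, 90], [103, 99, 89], [104, 99, 90], [175, 184, 199], [159, 166, 162], [162, 171, 165], [169, 179, 173], [160, 167, 162], [165, 173, 167]]
```

View pics/c4.png

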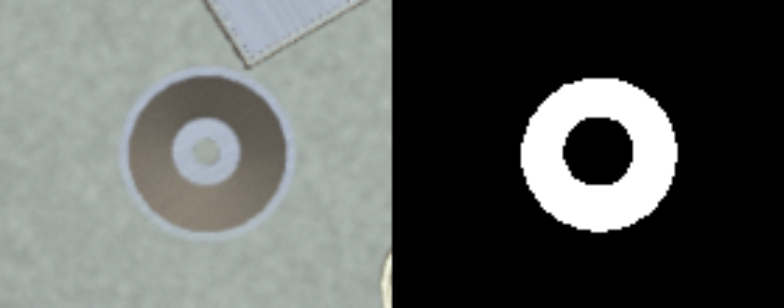

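The crop shows the cup from straight above: a clean ring (inner wall) with the floor hole in the centre, so the fit is sound. I'll grasp it.

Emit:
servo_tool --pt "-0.04 0 0.002 0 0 0 -1" --pt "-0.062 0.02 0.003 0 0 0 -1" --pt "-0.062 0.06 0.003 0 0 0 -1" --pt "-0.062 0.1 0.003 0 0 0 -1" --pt "-0.062 0.13 0.003 0 0 0 -1" --pt "-0.062 0.1415 0.003 0 0 0 -1" --pt "-0.062 0.1415 0.003 0 0 0 -1" --pt "-0.062 0.1415 0.003 0 0 0 -1"

```text
clock: 12.0
ee_pos: [0.6047, -0.0288, 0.0626]
tool_rot: [-1.534, 0.396, -0.399]
ft_force: [-0.3, -1.3, 0.6]
opening: 0.0939
```

```bash
python3 - <<'E'
from h import *
s=rep();print(tool([.6031,-.0286,.058]))
E
```

```text
t 12.0 tcp [ 0.6047 -0.0288  0.0626] F [-0.32 -1.32  0.62] op 0.0939 q [-0.11  0.58  1.5   0.    1.07 -1.17]
toolx yaw deg -29.06 y [ 0.001 -0.    -1.   ]
[-0.00150588  0.00459005 -0.00066057]
```

Emit:
servo_tool --pt "-0.0015 0.0045 -0.0005 0 0 0 -1" --pt "-0.0015 0.0045 -0.0005 0 0 0 1" --pt "-0.0015 0.0045 -0.0005 0 0 0 1" --pt "-0.0015 0.0045 -0.0005 0 0 0 1" --pt "-0.0015 0.0045 -0.0005 0 0 0 1" --pt "-0.0015 0.0045 -0.0005 0 0 0 1" --pt "-0.0015 0.0045 -0.0005 0 0 0 1" --pt "-0.0015 0.0045 -0.0005 0 0 0 1"

```text
clock: 12.67
ee_pos: [0.6029, -0.0289, 0.0568]
tool_rot: [-1.534, 0.398, -0.398]
ft_force: [0.4, 0.0, 3.1]
opening: 0.0635
```

```bash
python3 - <<'E'
from h import *
s=rep()
E
```

```text
t 12.67 tcp [ 0.6029 -0.0289  0.0568] F [0.39 0.04 3.07] op 0.0635 q [-0.11  0.58  1.5  -0.    1.05 -1.17]
toolx yaw deg -29.09 y [ 0.001 -0.    -1.   ]
```

Emit:
servo_tool --pt "0 -0.04 0 0 0 0 1" --pt "0 -0.08 0 0 0 0 1" --pt "0 -0.12 0 0 0 0 1" --pt "-0.02 -0.165 0.03 0 0 0 1" --pt "-0.121 -0.165 0.234 0 0 0 1" --pt "-0.121 -0.165 0.234 0 0 0 1" --pt "-0.121 -0.165 0.234 0 0 0 1" --pt "-0.121 -0.165 0.234 0 0 0 1"

```text
clock: 13.33
ee_pos: [0.6074, 0.1652, 0.2178]
tool_rot: [-1.534, 0.399, -0.398]
ft_force: [0.0, 0.1, -0.4]
opening: 0.0633
```

Emit:
servo_tool --pt "-0.036 0 0.07 0 0 0 1" --pt "-0.036 0 0.07 0 0 0 1" --pt "-0.036 0 0.07 0 0 0 1" --pt "-0.036 0 0.07 0 0 0 1" --pt "-0.036 0 0.07 0 0 0 1"

```text
clock: 13.75
ee_pos: [0.6102, 0.2416, 0.2173]
tool_rot: [-1.535, 0.398, -0.398]
ft_force: [0.3, 0.1, -0.7]
opening: 0.0634
```

```bash
cat >> h.py <<'E'
def seat(name):
    i,T=snap("wrist",name);b=i.astype(int);g=proj("wrist",[*AX,.085],T)
    m=((b[:,:,0]-b[:,:,2]<0)&(b.min(2)>165)).astype(np.uint8);k=np.zeros_like(m);cv2.circle(k,tuple(int(v) for v in g),70,1,-1);m&=k
    c=cv2.convexHull(big(cv2.morphologyEx(m,cv2.MORPH_OPEN,np.ones((3,3)))))[:,0];print("seat pred",g.round(1),c.min(0),c.max(0),circ_on("wrist",c,.085,T))
E
python3 - <<'E'
from h import *
s=rep();seat("w6");print(tool([*AX,.14]))
E
```

```text
t 13.75 tcp [0.6102 0.2416 0.2173] F [ 0.27  0.09 -0.66] op 0.0634 q [ 0.32  0.54  1.17 -0.    1.43 -0.74]
toolx yaw deg -29.09 y [-0.001 -0.001 -1.   ]
seat pred [254.2 124. ] [214  85] [294 163] (array([0.55215218, 0.26704536]), np.float64(0.04091658658419082), np.float64(0.0002986630473753929))
[-0.063585    0.07754691 -0.00547639]
```

Emit:
servo_tool --pt "-0.035 0 -0.003 0 0 0 1" --pt "-0.0635 0 -0.0055 0 0 0 1" --pt "-0.0635 0.02 -0.0055 0 0 0 1" --pt "-0.0635 0.045 -0.0055 0 0 0 1" --pt "-0.0635 0.045 -0.0055 0 0 0 1" --pt "-0.0635 0.045 -0.0055 0 0 0 1" --pt "-0.0635 0.045 -0.0055 0 0 0 1"

```text
clock: 14.38
ee_pos: [0.5529, 0.2675, 0.1741]
tool_rot: [-1.533, 0.398, -0.4]
ft_force: [0.4, -0.6, -0.7]
opening: 0.0642
```

```bash
python3 - <<'E'
from h import *
s=rep();print(tool([*AX,.1088]))
E
```

```text
t 14.38 tcp [0.5529 0.2675 0.1741] F [ 0.36 -0.61 -0.66] op 0.0642 q [ 0.39  0.47  1.37 -0.    1.29 -0.67]
toolx yaw deg -29.17 y [ 0.001  0.    -1.   ]
[-0.00056175  0.06532277 -0.00068032]
```

Emit:
servo_tool --pt "-0.0005 0.02 -0.0006 0 0 0 1" --pt "-0.0005 0.04 -0.0006 0 0 0 1" --pt "-0.0005 0.05 -0.0006 0 0 0 1" --pt "-0.0005 0.055 -0.0006 0 0 0 1" --pt "-0.0005 0.059 -0.0006 0 0 0 1" --pt "-0.0005 0.061 -0.0006 0 0 0 1" --pt "-0.0005 0.061 -0.0006 0 0 0 1"

```text
clock: 14.97
ee_pos: [0.5517, 0.268, 0.1123]
tool_rot: [-1.533, 0.398, -0.399]
ft_force: [-0.2, -0.6, -0.2]
opening: 0.0639
```

```bash
python3 - <<'E'
from h import *
s=rep();print(tool([*AX,.1088]))
E
```

```text
t 14.97 tcp [0.5517 0.268  0.1123] F [-0.16 -0.6  -0.16] op 0.0639 q [ 0.39  0.53  1.44 -0.    1.17 -0.67]
toolx yaw deg -29.1 y [ 0.001  0.    -1.   ]
[ 0.00075795  0.00347321 -0.00044132]
```

Emit:
servo_tool --pt "0.0004 0.0015 -0.0003 0 0 0 1" --pt "0.0004 0.003 -0.0003 0 0 0 1" --pt "0.0004 0.003 -0.0003 0 0 0 1"

```text
clock: 15.22
ee_pos: [0.5517, 0.2674, 0.1088]
tool_rot: [-1.534, 0.398, -0.398]
ft_force: [-0.3, -0.2, -0.7]
opening: 0.0638
```

Emit:
servo_tool --pt "0 0 0 0 0 0 0.1" --pt "0 0 0 0 0 0 -0.2" --pt "0 0 0 0 0 0 -0.6" --pt "0 0 0 0 0 0 -0.6" --pt "0 0 0 0 0 0 -0.6"

```text
clock: 15.63
ee_pos: [0.5517, 0.2675, 0.1089]
tool_rot: [-1.534, 0.398, -0.398]
ft_force: [0.4, 0.1, 0.8]
opening: 0.0752
```

Emit:
servo_tool --pt "0 -0.03 0 0 0 0 -1" --pt "0 -0.07 0 0 0 0 -1" --pt "0.02 -0.1 0 0 0 0 -1" --pt "0.06 -0.1 0 0 0 0 -1" --pt "0.067 -0.1 0 0 0 0 -1" --pt "0.067 -0.1 0 0 0 0 -1"

```text
clock: 16.13
ee_pos: [0.6114, 0.2335, 0.2082]
tool_rot: [-1.534, 0.4, -0.4]
ft_force: [-0.3, 0.8, -1.1]
opening: 0.0939
```

```bash
python3 - <<'E'
from h import *
s=rep();c=cup(AX,"w7",z=.12);i=cv2.imread("pics/m.png");cv2.imwrite("pics/c5.png",cv2.resize(i[40:220,160:360],None,fx=2,fy=2))
c=cup(AX,"w7",z=.12,rad=42)
E
```

```text
t 16.13 tcp [0.6114 0.2335 0.2082] F [-0.25  0.77 -1.08] op 0.0939 q [ 0.31  0.54  1.19 -0.    1.41 -0.75]
toolx yaw deg -29.22 y [-0. -0. -1.]
pred [260.5 119.2] box [229  87] [292 150] centre [0.5519 0.2671] r 0.0279 err 0.0003
pred [260.4 121. ] box [228  89] [292 152] centre [0.5519 0.2671] r 0.0279 err 0.0003
```

View pics/c5.png

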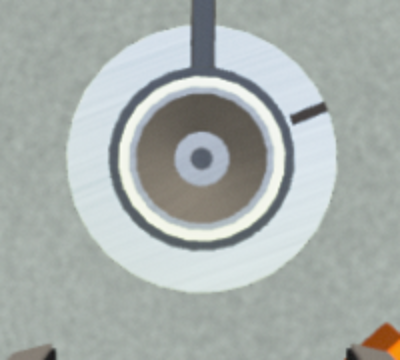

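Cup 1 is seated centred, with its rim at the expected size for z=0.12. Next is the cup near (0.446,-0.082).

Emit:
servo_tool --pt "0.067 0 -0.312 0 0 0 -1" --pt "0.067 0 -0.312 0 0 0 -1" --pt "0.067 0 -0.312 0 0 0 -1" --pt "0.067 0 -0.312 0 0 0 -1" --pt "0.067 0 -0.312 0 0 0 -1" --pt "0.067 0 -0.312 0 0 0 -1" --pt "0.067 0 -0.312 0 0 0 -1" --pt "0.067 0 -0.312 0 0 0 -1"

```text
clock: 16.9
ee_pos: [0.5151, -0.0719, 0.2086]
tool_rot: [-1.534, 0.398, -0.398]
ft_force: [-0.2, 1.0, -0.2]
opening: 0.0939
```

Emit:
servo_tool --pt "0.0095 0 -0.044 0 0 0 -1" --pt "0.0095 0 -0.044 0 0 0 -1" --pt "0.0095 0 -0.044 0 0 0 -1" --pt "0.0095 0 -0.044 0 0 0 -1"

```text
clock: 17.23
ee_pos: [0.5037, -0.1124, 0.2086]
tool_rot: [-1.534, 0.398, -0.398]
ft_force: [-0.1, 0.4, 0.8]
opening: 0.0944
```

```bash
python3 - <<'E'
from h import *
s=rep();c=cup([.446,-.082],"w8");print(tool([*c,.058]))
E
```

```text
t 17.23 tcp [ 0.5037 -0.1124  0.2086] F [-0.12  0.38  0.81] op 0.0944 q [-0.29  0.23  1.62  0.    1.29 -1.35]
toolx yaw deg -29.08 y [-0.  0. -1.]
pred [258.4 122. ] box [232  93] [285 146] centre [ 0.444  -0.0809] r 0.0278 err 0.0003
[-0.06745156  0.15061346 -0.0018464 ]
```

Emit:
servo_tool --pt "-0.04 0 -0.002 0 0 0 -1" --pt "-0.0675 0.02 -0.002 0 0 0 -1" --pt "-0.0675 0.06 -0.002 0 0 0 -1" --pt "-0.0675 0.1 -0.002 0 0 0 -1" --pt "-0.0675 0.135 -0.002 0 0 0 -1" --pt "-0.0675 0.1505 -0.002 0 0 0 -1" --pt "-0.0675 0.1505 -0.002 0 0 0 -1" --pt "-0.0675 0.1505 -0.002 0 0 0 -1"

```text
clock: 17.95
ee_pos: [0.4441, -0.0812, 0.0582]
tool_rot: [-1.534, 0.398, -0.396]
ft_force: [0.1, 0.3, 1.0]
opening: 0.0939
```

Emit:
servo_tool --pt "0 0 0 0 0 0 -1" --pt "0 0 0 0 0 0 -1"

```text
clock: 18.12
ee_pos: [0.4449, -0.0821, 0.0597]
tool_rot: [-1.534, 0.396, -0.399]
ft_force: [0.0, -0.3, 0.1]
opening: 0.0935
```

```bash
python3 - <<'E'
from h import *
s=rep();print(tool([.444,-.0809,.058]))
E
```

```text
t 18.12 tcp [ 0.4449 -0.0821  0.0597] F [ 0.04 -0.31  0.11] op 0.0935 q [-0.26  0.29  1.94  0.    0.91 -1.33]
toolx yaw deg -29.05 y [ 0.002 -0.001 -1.   ]
[-0.00138012  0.0016661   0.00065754]
```

Emit:
servo_tool --pt "-0.001 0.0013 0.0005 0 0 0 -1" --pt "-0.001 0.0013 0.0005 0 0 0 1" --pt "-0.001 0.0013 0.0005 0 0 0 1" --pt "-0.001 0.0013 0.0005 0 0 0 1" --pt "-0.001 0.0013 0.0005 0 0 0 1" --pt "-0.001 0.0013 0.0005 0 0 0 1" --pt "-0.001 0.0013 0.0005 0 0 0 1" --pt "-0.001 0.0013 0.0005 0 0 0 1"

```text
clock: 18.78
ee_pos: [0.4434, -0.0814, 0.057]
tool_rot: [-1.534, 0.398, -0.398]
ft_force: [0.2, 0.2, 1.4]
opening: 0.0647
```

Emit:
servo_tool --pt "0 0 0 0 0 0 1" --pt "0 -0.04 0 0 0 0 1" --pt "0 -0.08 0 0 0 0 1" --pt "0 -0.12 0 0 0 0 1" --pt "0 -0.155 0 0 0 0 1" --pt "-0.008 -0.155 0.04 0 0 0 1" --pt "-0.016 -0.155 0.08 0 0 0 1" --pt "-0.024 -0.155 0.12 0 0 0 1"

```text
clock: 19.45
ee_pos: [0.481, 0.0362, 0.2125]
tool_rot: [-1.533, 0.399, -0.4]
ft_force: [0.2, -1.2, -0.8]
opening: 0.0645
```

Emit:
servo_tool --pt "-0.049 0 0.234 0 0 0 1" --pt "-0.049 0 0.234 0 0 0 1" --pt "-0.049 0 0.234 0 0 0 1" --pt "-0.049 0 0.234 0 0 0 1" --pt "-0.049 0 0.234 0 0 0 1" --pt "-0.049 0 0.234 0 0 0 1" --pt "-0.049 0 0.234 0 0 0 1" --pt "-0.049 0 0.234 0 0 0 1"

```text
clock: 20.12
ee_pos: [0.5513, 0.2644, 0.2108]
tool_rot: [-1.535, 0.398, -0.395]
ft_force: [-0.3, -0.2, -1.5]
opening: 0.0646
```

```bash
python3 - <<'E'
from h import *
s=rep();print(tool([.5521,.2671,.14]))
E
```

```text
t 20.12 tcp [0.5513 0.2644 0.2108] F [-0.34 -0.22 -1.52] op 0.0646 q [ 0.39  0.44  1.34 -0.    1.37 -0.68]
toolx yaw deg -28.97 y [-0.002 -0.001 -1.   ]
[-0.00057154  0.07075821  0.00281727]
```

Emit:
servo_tool --pt "-0.0005 0 0.0025 0 0 0 1" --pt "-0.0005 0.03 0.0025 0 0 0 1" --pt "-0.0005 0.055 0.0025 0 0 0 1" --pt "-0.0005 0.065 0.0025 0 0 0 1" --pt "-0.0005 0.07 0.0025 0 0 0 1" --pt "-0.0005 0.074 0.0025 0 0 0 1" --pt "-0.0005 0.074 0.0025 0 0 0 1" --pt "-0.0005 0.074 0.0025 0 0 0 1"

```text
clock: 20.78
ee_pos: [0.5529, 0.2658, 0.1391]
tool_rot: [-1.533, 0.397, -0.399]
ft_force: [-0.5, 0.1, -1.1]
opening: 0.0642
```

```bash
python3 - <<'E'
from h import *
s=rep();print(tool([.5521,.2671,.1305]))
E
```

```text
t 20.78 tcp [0.5529 0.2658 0.1391] F [-0.54  0.11 -1.13] op 0.0642 q [ 0.39  0.5   1.41 -0.    1.22 -0.67]
toolx yaw deg -29.11 y [ 0.001  0.001 -1.   ]
[-0.0013747   0.00862495  0.0007241 ]
```

Emit:
servo_tool --pt "-0.0012 0.001 0.0006 0 0 0 1" --pt "-0.0012 0.003 0.0006 0 0 0 1" --pt "-0.0012 0.005 0.0006 0 0 0 1" --pt "-0.0012 0.005 0.0006 0 0 0 1"

```text
clock: 21.12
ee_pos: [0.5516, 0.2669, 0.1326]
tool_rot: [-1.534, 0.398, -0.398]
ft_force: [0.7, 0.2, -1.9]
opening: 0.0643
```

```bash
python3 - <<'E'
from h import *
s=rep();print(tool([.5521,.2671,.1305]))
E
```

```text
t 21.12 tcp [0.5516 0.2669 0.1326] F [ 0.7   0.23 -1.86] op 0.0643 q [ 0.39  0.51  1.42 -0.    1.21 -0.67]
toolx yaw deg -29.09 y [-0. -0. -1.]
[0.0003967  0.00213491 0.00040079]
```

Emit:
servo_tool --pt "0.0003 0.001 0.0003 0 0 0 1" --pt "0.0003 0.0018 0.0003 0 0 0 1" --pt "0.0003 0.0018 0.0003 0 0 0 1"

```text
clock: 21.37
ee_pos: [0.5521, 0.267, 0.131]
tool_rot: [-1.534, 0.398, -0.398]
ft_force: [0.1, 0.0, -1.2]
opening: 0.0645
```

Emit:
servo_tool --pt "0 0 0 0 0 0 0.1" --pt "0 0 0 0 0 0 -0.2" --pt "0 0 0 0 0 0 -0.6" --pt "0 0 0 0 0 0 -0.6" --pt "0 0 0 0 0 0 -0.6"

```text
clock: 21.78
ee_pos: [0.5522, 0.2671, 0.1313]
tool_rot: [-1.534, 0.398, -0.398]
ft_force: [-0.5, 0.2, 0.2]
opening: 0.0747
```

Emit:
servo_tool --pt "0 -0.03 0 0 0 0 -1" --pt "0 -0.07 0 0 0 0 -1" --pt "0.02 -0.1 0 0 0 0 -1" --pt "0.06 -0.1 0 0 0 0 -1" --pt "0.067 -0.1 0 0 0 0 -1" --pt "0.067 -0.1 0 0 0 0 -1" --pt "0.067 -0.1 0 0 0 0 -1"

```text
clock: 22.37
ee_pos: [0.6102, 0.2345, 0.2302]
tool_rot: [-1.534, 0.4, -0.397]
ft_force: [-0.0, -0.2, -0.9]
opening: 0.0938
```

```bash
python3 - <<'E'
from h import *
s=rep();c=cup([.5521,.2671],"w9",z=.1416,rad=45);print(over([.461,-.215],.21))
E
```

```text
t 22.37 tcp [0.6102 0.2345 0.2302] F [-0.05 -0.17 -0.91] op 0.0938 q [ 0.31  0.53  1.16  0.    1.45 -0.75]
toolx yaw deg -29.13 y [-0.001 -0.    -1.   ]
pred [260.2 120.9] box [228  89] [292 152] centre [0.5519 0.2671] r 0.0279 err 0.0002
[ 0.1556  0.0207 -0.4656]
```

Cup 2 is seated and centred, with r matching at z=0.1416. On to the third.

Emit:
servo_tool --pt "0.08 0.01 -0.24 0 0 0 -1" --pt "0.08 0.01 -0.24 0 0 0 -1" --pt "0.08 0.01 -0.24 0 0 0 -1" --pt "0.08 0.01 -0.24 0 0 0 -1" --pt "0.08 0.01 -0.24 0 0 0 -1" --pt "0.08 0.01 -0.24 0 0 0 -1" --pt "0.08 0.01 -0.24 0 0 0 -1"

```text
clock: 23.0
ee_pos: [0.5621, -0.0184, 0.2209]
tool_rot: [-1.534, 0.401, -0.4]
ft_force: [0.5, -1.0, 0.4]
opening: 0.0941
```

Emit:
servo_tool --pt "0.0755 0.01 -0.2255 0 0 0 -1" --pt "0.0755 0.01 -0.2255 0 0 0 -1" --pt "0.0755 0.01 -0.2255 0 0 0 -1" --pt "0.0755 0.01 -0.2255 0 0 0 -1" --pt "0.0755 0.01 -0.2255 0 0 0 -1" --pt "0.0755 0.01 -0.2255 0 0 0 -1" --pt "0.0755 0.01 -0.2255 0 0 0 -1" --pt "0.0755 0.01 -0.2255 0 0 0 -1"

```text
clock: 23.67
ee_pos: [0.5197, -0.2478, 0.2107]
tool_rot: [-1.533, 0.4, -0.398]
ft_force: [-0.0, -0.1, 0.4]
opening: 0.0944
```

```bash
python3 - <<'E'
from h import *
s=rep();c=cup([.461,-.215],"w10");print(tool([*c,.058]))
E
```

```text
t 23.67 tcp [ 0.5197 -0.2478  0.2107] F [-0.   -0.1   0.39] op 0.0944 q [-0.51  0.36  1.45  0.    1.33 -1.57]
toolx yaw deg -29.17 y [-0.001  0.001 -1.   ]
pred [259.9 120. ] box [231  92] [284 144] centre [ 0.4575 -0.2158] r 0.0278 err 0.0003
[-0.06980203  0.15299192 -0.00339618]
```

Emit:
servo_tool --pt "-0.04 0 -0.003 0 0 0 -1" --pt "-0.07 0.02 -0.0035 0 0 0 -1" --pt "-0.07 0.06 -0.0035 0 0 0 -1" --pt "-0.07 0.1 -0.0035 0 0 0 -1" --pt "-0.07 0.135 -0.0035 0 0 0 -1" --pt "-0.07 0.153 -0.0035 0 0 0 -1" --pt "-0.07 0.153 -0.0035 0 0 0 -1" --pt "-0.07 0.153 -0.0035 0 0 0 -1"

```text
clock: 24.38
ee_pos: [0.4576, -0.2156, 0.0584]
tool_rot: [-1.534, 0.397, -0.396]
ft_force: [-0.5, 0.5, 2.0]
opening: 0.0941
```

Emit:
servo_tool --pt "0 0 0 0 0 0 -1" --pt "0 0 0 0 0 0 -1"

```text
clock: 24.55
ee_pos: [0.4583, -0.2169, 0.0599]
tool_rot: [-1.535, 0.395, -0.4]
ft_force: [-0.8, -0.1, -0.7]
opening: 0.0942
```

```bash
python3 - <<'E'
from h import *
s=rep();print(tool([.4575,-.2158,.058]));print(tool([.5521,.2671,.24]))
E
```

```text
t 24.55 tcp [ 0.4583 -0.2169  0.0599] F [-0.75 -0.05 -0.68] op 0.0942 q [-0.51  0.39  1.79  0.    0.96 -1.58]
toolx yaw deg -29.05 y [ 0.003 -0.001 -1.   ]
[-0.00123318  0.00190005  0.000552  ]
[-0.15251856 -0.18050708  0.46863953]
```

Emit:
servo_tool --pt "-0.001 0.0015 0.0005 0 0 0 -1" --pt "-0.001 0.0015 0.0005 0 0 0 1" --pt "-0.001 0.0015 0.0005 0 0 0 1" --pt "-0.001 0.0015 0.0005 0 0 0 1" --pt "-0.001 0.0015 0.0005 0 0 0 1" --pt "-0.001 0.0015 0.0005 0 0 0 1" --pt "-0.001 0.0015 0.0005 0 0 0 1" --pt "-0.001 0.0015 0.0005 0 0 0 1"

```text
clock: 25.22
ee_pos: [0.4568, -0.216, 0.0567]
tool_rot: [-1.534, 0.398, -0.398]
ft_force: [-0.0, 1.4, 0.3]
opening: 0.0648
```

Emit:
servo_tool --pt "0 0 0 0 0 0 1" --pt "0 -0.04 0 0 0 0 1" --pt "0 -0.08 0 0 0 0 1" --pt "0 -0.12 0 0 0 0 1" --pt "0 -0.16 0 0 0 0 1" --pt "0 -0.18 0.02 0 0 0 1" --pt "-0.012 -0.18 0.06 0 0 0 1" --pt "-0.024 -0.18 0.098 0 0 0 1"

```text
clock: 25.88
ee_pos: [0.4837, -0.1182, 0.2378]
tool_rot: [-1.534, 0.398, -0.402]
ft_force: [0.7, -0.0, -0.9]
opening: 0.0643
```

Emit:
servo_tool --pt "-0.09 0 0.26 0 0 0 1" --pt "-0.09 0 0.26 0 0 0 1" --pt "-0.09 0 0.26 0 0 0 1" --pt "-0.09 0 0.26 0 0 0 1" --pt "-0.09 0 0.26 0 0 0 1" --pt "-0.09 0 0.26 0 0 0 1" --pt "-0.09 0 0.26 0 0 0 1"

```text
clock: 26.47
ee_pos: [0.5309, 0.1558, 0.2362]
tool_rot: [-1.534, 0.397, -0.396]
ft_force: [-0.7, -0.3, -1.6]
opening: 0.0645
```

Emit:
servo_tool --pt "-0.037 0 0.108 0 0 0 1" --pt "-0.037 0 0.108 0 0 0 1" --pt "-0.037 0 0.108 0 0 0 1" --pt "-0.037 0 0.108 0 0 0 1" --pt "-0.037 0 0.108 0 0 0 1" --pt "-0.037 0 0.108 0 0 0 1"

```text
clock: 26.97
ee_pos: [0.5512, 0.264, 0.2362]
tool_rot: [-1.535, 0.399, -0.398]
ft_force: [0.3, -0.3, -1.9]
opening: 0.0644
```

```bash
python3 - <<'E'
from h import *
s=rep();print(tool([.5521,.2671,.16]))
E
```

```text
t 26.97 tcp [0.5512 0.264  0.2362] F [ 0.35 -0.31 -1.89] op 0.0644 q [ 0.39  0.42  1.3  -0.    1.42 -0.68]
toolx yaw deg -29.09 y [-0.001 -0.001 -1.   ]
[-0.00063087  0.07614882  0.00319385]
```

Emit:
servo_tool --pt "-0.0015 0 0.003 0 0 0 1" --pt "-0.0015 0.03 0.003 0 0 0 1" --pt "-0.0015 0.055 0.003 0 0 0 1" --pt "-0.0015 0.065 0.003 0 0 0 1" --pt "-0.0015 0.071 0.003 0 0 0 1" --pt "-0.0015 0.075 0.003 0 0 0 1" --pt "-0.0015 0.075 0.003 0 0 0 1" --pt "-0.0015 0.075 0.003 0 0 0 1"

```text
clock: 27.63
ee_pos: [0.5519, 0.268, 0.1628]
tool_rot: [-1.533, 0.397, -0.399]
ft_force: [-0.2, 0.6, -1.2]
opening: 0.0645
```

```bash
python3 - <<'E'
from h import *
s=rep();print(tool([.5521,.2671,.152]))
E
```

```text
t 27.63 tcp [0.5519 0.268  0.1628] F [-0.16  0.62 -1.24] op 0.0645 q [ 0.39  0.48  1.39 -0.    1.27 -0.67]
toolx yaw deg -29.11 y [ 0.001  0.001 -1.   ]
[ 0.00055339  0.01082335 -0.00069947]
```

Emit:
servo_tool --pt "0 0.003 -0.0005 0 0 0 1" --pt "0 0.006 -0.0005 0 0 0 1" --pt "0 0.008 -0.0005 0 0 0 1" --pt "0 0.008 -0.0005 0 0 0 1"

```text
clock: 27.97
ee_pos: [0.5511, 0.2675, 0.1532]
tool_rot: [-1.534, 0.398, -0.398]
ft_force: [0.1, 0.5, -0.4]
opening: 0.0646
```

```bash
python3 - <<'E'
from h import *
s=rep();print(tool([.5521,.2671,.152]))
E
```

```text
t 27.97 tcp [0.5511 0.2675 0.1532] F [ 0.15  0.49 -0.43] op 0.0646 q [ 0.39  0.49  1.4   0.    1.25 -0.67]
toolx yaw deg -29.09 y [-0.001 -0.    -1.   ]
[0.00107089 0.00120888 0.00016019]
```

Emit:
servo_tool --pt "0.0006 0.0005 0.0002 0 0 0 1" --pt "0.0006 0.0012 0.0002 0 0 0 1" --pt "0.0006 0.0012 0.0002 0 0 0 1"

```text
clock: 28.22
ee_pos: [0.5519, 0.2674, 0.1524]
tool_rot: [-1.534, 0.398, -0.398]
ft_force: [0.4, -0.2, -1.0]
opening: 0.0644
```

Emit:
servo_tool --pt "0 0 0 0 0 0 0.1" --pt "0 0 0 0 0 0 -0.2" --pt "0 0 0 0 0 0 -0.6" --pt "0 0 0 0 0 0 -0.6" --pt "0 0 0 0 0 0 -0.6"

```text
clock: 28.63
ee_pos: [0.552, 0.2675, 0.1526]
tool_rot: [-1.534, 0.398, -0.398]
ft_force: [-0.3, -0.4, -0.4]
opening: 0.0747
```

Emit:
servo_tool --pt "0 -0.03 0 0 0 0 -1" --pt "0 -0.07 0 0 0 0 -1" --pt "0.02 -0.1 0 0 0 0 -1" --pt "0.06 -0.1 0 0 0 0 -1" --pt "0.067 -0.1 0 0 0 0 -1" --pt "0.067 -0.1 0 0 0 0 -1" --pt "0.067 -0.1 0 0 0 0 -1"

```text
clock: 29.22
ee_pos: [0.61, 0.2348, 0.2515]
tool_rot: [-1.534, 0.4, -0.397]
ft_force: [-0.5, 0.4, 1.1]
opening: 0.0939
```

```bash
python3 - <<'E'
from h import *
s=rep();c=cup([.5521,.2671],"w11",z=.1632,rad=45);print(over([.607,-.2],.21))
E
```

```text
t 29.22 tcp [0.61   0.2348 0.2515] F [-0.52  0.38  1.07] op 0.0939 q [ 0.31  0.52  1.13  0.    1.49 -0.75]
toolx yaw deg -29.13 y [-0.001 -0.    -1.   ]
pred [259.9 121.4] box [228  90] [292 153] centre [0.5521 0.2672] r 0.0279 err 0.0002
[ 0.2763  0.0418 -0.3817]
```

Cup 3 is seated. Fourth cup.

Emit:
servo_tool --pt "0.138 0 -0.191 0 0 0 -1" --pt "0.138 0 -0.191 0 0 0 -1" --pt "0.138 0 -0.191 0 0 0 -1" --pt "0.138 0 -0.191 0 0 0 -1" --pt "0.138 0 -0.191 0 0 0 -1" --pt "0.138 0 -0.191 0 0 0 -1" --pt "0.138 0 -0.191 0 0 0 -1"

```text
clock: 29.85
ee_pos: [0.6377, -0.003, 0.2522]
tool_rot: [-1.534, 0.401, -0.401]
ft_force: [0.2, -0.2, -0.0]
opening: 0.0944
```

Emit:
servo_tool --pt "0.138 0.04 -0.191 0 0 0 -1" --pt "0.138 0.04 -0.191 0 0 0 -1" --pt "0.138 0.04 -0.191 0 0 0 -1" --pt "0.138 0.04 -0.191 0 0 0 -1" --pt "0.138 0.04 -0.191 0 0 0 -1" --pt "0.138 0.04 -0.191 0 0 0 -1" --pt "0.138 0.04 -0.191 0 0 0 -1" --pt "0.138 0.04 -0.191 0 0 0 -1"

```text
clock: 30.52
ee_pos: [0.6656, -0.2328, 0.2115]
tool_rot: [-1.533, 0.4, -0.397]
ft_force: [0.2, 0.3, -0.1]
opening: 0.0941
```

```bash
python3 - <<'E'
from h import *
s=rep();c=cup([.607,-.2],"w12");print(tool([*c,.058]))
E
```

```text
t 30.52 tcp [ 0.6656 -0.2328  0.2115] F [ 0.21  0.34 -0.09] op 0.0941 q [-0.39  0.67  0.99  0.    1.48 -1.45]
toolx yaw deg -29.14 y [-0.001  0.001 -1.   ]
pred [260.  120.2] box [233  95] [285 147] centre [ 0.6074 -0.2017] r 0.0278 err 0.0003
[-0.06556407  0.15420332 -0.0022951 ]
```

Emit:
servo_tool --pt "-0.04 0 -0.002 0 0 0 -1" --pt "-0.0655 0.0 -0.0025 0 0 0 -1" --pt "-0.0655 0.04 -0.0025 0 0 0 -1" --pt "-0.0655 0.08 -0.0025 0 0 0 -1" --pt "-0.0655 0.12 -0.0025 0 0 0 -1" --pt "-0.0655 0.145 -0.0025 0 0 0 -1" --pt "-0.0655 0.154 -0.0025 0 0 0 -1" --pt "-0.0655 0.154 -0.0025 0 0 0 -1"

```text
clock: 31.23
ee_pos: [0.6069, -0.2014, 0.0572]
tool_rot: [-1.534, 0.399, -0.394]
ft_force: [0.0, 0.5, 0.2]
opening: 0.0939
```

Emit:
servo_tool --pt "0 0 0 0 0 0 -1" --pt "0 0 0 0 0 0 -1" --pt "0 0 0 0 0 0 -1"

```text
clock: 31.48
ee_pos: [0.6084, -0.2035, 0.0607]
tool_rot: [-1.534, 0.395, -0.4]
ft_force: [-0.2, 0.1, 0.3]
opening: 0.094
```

```bash
python3 - <<'E'
from h import *
s=rep();print(tool([.6074,-.2017,.058]));print(tool([.5521,.2671,.26]))
E
```

```text
t 31.48 tcp [ 0.6084 -0.2035  0.0607] F [-0.2   0.09  0.28] op 0.094 q [-0.38  0.65  1.38  0.    1.11 -1.44]
toolx yaw deg -29.07 y [ 0.003 -0.001 -1.   ]
[-0.00175266  0.00267758  0.00111503]
[-0.27722968 -0.20005377  0.38406142]
```

Emit:
servo_tool --pt "-0.0015 0.0025 0.001 0 0 0 -1" --pt "-0.0015 0.0025 0.001 0 0 0 1" --pt "-0.0015 0.0025 0.001 0 0 0 1" --pt "-0.0015 0.0025 0.001 0 0 0 1" --pt "-0.0015 0.0025 0.001 0 0 0 1" --pt "-0.0015 0.0025 0.001 0 0 0 1" --pt "-0.0015 0.0025 0.001 0 0 0 1" --pt "-0.0015 0.0025 0.001 0 0 0 1"

```text
clock: 32.15
ee_pos: [0.6066, -0.2019, 0.0559]
tool_rot: [-1.534, 0.398, -0.398]
ft_force: [-0.3, -0.2, 1.0]
opening: 0.0644
```

Emit:
servo_tool --pt "0 0 0 0 0 0 1" --pt "0 -0.04 0 0 0 0 1" --pt "0 -0.08 0 0 0 0 1" --pt "0 -0.12 0 0 0 0 1" --pt "0 -0.16 0 0 0 0 1" --pt "0 -0.2 0 0 0 0 1" --pt "0 -0.202 0.03 0 0 0 1" --pt "-0.025 -0.202 0.06 0 0 0 1"

```text
clock: 32.82
ee_pos: [0.6156, -0.1389, 0.2598]
tool_rot: [-1.534, 0.397, -0.404]
ft_force: [0.4, 0.6, -2.6]
opening: 0.0644
```

Emit:
servo_tool --pt "-0.17 0 0.217 0 0 0 1" --pt "-0.17 0 0.217 0 0 0 1" --pt "-0.17 0 0.217 0 0 0 1" --pt "-0.17 0 0.217 0 0 0 1" --pt "-0.17 0 0.217 0 0 0 1" --pt "-0.17 0 0.217 0 0 0 1" --pt "-0.17 0 0.217 0 0 0 1" --pt "-0.17 0 0.217 0 0 0 1"

```text
clock: 33.48
ee_pos: [0.5697, 0.1395, 0.2578]
tool_rot: [-1.534, 0.395, -0.394]
ft_force: [-0.1, -0.5, -1.8]
opening: 0.064
```

Emit:
servo_tool --pt "-0.081 0 0.107 0 0 0 1" --pt "-0.081 0 0.107 0 0 0 1" --pt "-0.081 0 0.107 0 0 0 1" --pt "-0.081 0 0.107 0 0 0 1" --pt "-0.081 0 0.107 0 0 0 1" --pt "-0.081 0 0.107 0 0 0 1" --pt "-0.081 0 0.107 0 0 0 1"

```text
clock: 34.07
ee_pos: [0.5525, 0.2666, 0.2578]
tool_rot: [-1.534, 0.399, -0.399]
ft_force: [-0.0, -0.6, -1.7]
opening: 0.0639
```

```bash
python3 - <<'E'
from h import *
s=rep();print(tool([.5521,.2671,.18]))
E
```

```text
t 34.07 tcp [0.5525 0.2666 0.2578] F [-0.03 -0.64 -1.66] op 0.0639 q [ 0.39  0.42  1.26 -0.    1.46 -0.67]
toolx yaw deg -29.16 y [-0. -0. -1.]
[-0.00058163  0.07779567  0.00030639]
```

Emit:
servo_tool --pt "-0.001 0 0 0 0 0 1" --pt "-0.001 0.03 0 0 0 0 1" --pt "-0.001 0.055 0 0 0 0 1" --pt "-0.001 0.065 0 0 0 0 1" --pt "-0.001 0.071 0 0 0 0 1" --pt "-0.001 0.075 0 0 0 0 1" --pt "-0.001 0.075 0 0 0 0 1" --pt "-0.001 0.075 0 0 0 0 1"

```text
clock: 34.73
ee_pos: [0.5517, 0.2684, 0.1841]
tool_rot: [-1.533, 0.397, -0.399]
ft_force: [0.6, 0.1, -2.1]
opening: 0.0644
```

Emit:
servo_tool --pt "0 0.003 0 0 0 0 1" --pt "0 0.0065 0 0 0 0 1" --pt "0 0.0065 0 0 0 0 1" --pt "0 0.0065 0 0 0 0 1"

```text
clock: 35.07
ee_pos: [0.5512, 0.2683, 0.1763]
tool_rot: [-1.534, 0.398, -0.398]
ft_force: [-0.5, -0.4, -1.7]
opening: 0.0642
```

```bash
python3 - <<'E'
from h import *
s=rep();print(tool([.5521,.2671,.1727]))
E
```

```text
t 35.07 tcp [0.5512 0.2683 0.1763] F [-0.46 -0.43 -1.72] op 0.0642 q [ 0.39  0.47  1.37 -0.    1.3  -0.67]
toolx yaw deg -29.09 y [-0. -0. -1.]
[ 0.0014205   0.00364794 -0.00061664]
```

Emit:
servo_tool --pt "0.0008 0.0015 -0.0006 0 0 0 1" --pt "0.0008 0.003 -0.0006 0 0 0 1" --pt "0.0008 0.0032 -0.0006 0 0 0 1" --pt "0.0008 0.0032 -0.0006 0 0 0 1"

```text
clock: 35.4
ee_pos: [0.5516, 0.2674, 0.1731]
tool_rot: [-1.534, 0.398, -0.398]
ft_force: [0.6, -0.6, -1.3]
opening: 0.0643
```

Emit:
servo_tool --pt "0 0 0 0 0 0 0.1" --pt "0 0 0 0 0 0 -0.2" --pt "0 0 0 0 0 0 -0.6" --pt "0 0 0 0 0 0 -0.6" --pt "0 0 0 0 0 0 -0.6"

```text
clock: 35.82
ee_pos: [0.5517, 0.2675, 0.1734]
tool_rot: [-1.534, 0.398, -0.398]
ft_force: [0.5, 0.2, -0.4]
opening: 0.0751
```

Emit:
servo_tool --pt "0 -0.03 0 0 0 0 -1" --pt "0 -0.07 0 0 0 0 -1" --pt "0.02 -0.1 0 0 0 0 -1" --pt "0.06 -0.1 0 0 0 0 -1" --pt "0.067 -0.1 0 0 0 0 -1" --pt "0.067 -0.1 0 0 0 0 -1" --pt "0.067 -0.1 0 0 0 0 -1"

```text
clock: 36.4
ee_pos: [0.6098, 0.2349, 0.2723]
tool_rot: [-1.534, 0.4, -0.397]
ft_force: [0.6, -0.1, -1.0]
opening: 0.0942
```

```bash
python3 - <<'E'
from h import *
s=rep();c=cup([.5521,.2671],"w13",z=.1848,rad=45);print(over([.576,-.336],.21))
t,_=snap("top","t2");b=cv2.GaussianBlur(t,(3,3),0).astype(int);print(((b[:,:,2]-b[:,:,1])>0)[170:215,340:400].nonzero()[1].mean()+340,((b[:,:,2]-b[:,:,1])>0)[170:215,340:400].nonzero()[0].mean()+170)
E
```

```text
t 36.4 tcp [0.6098 0.2349 0.2723] F [ 0.64 -0.09 -0.95] op 0.0942 q [ 0.31  0.51  1.1   0.    1.54 -0.75]
toolx yaw deg -29.13 y [-0.001 -0.    -1.   ]
pred [260.  121.6] box [228  90] [292 153] centre [0.552  0.2671] r 0.028 err 0.0003
[ 0.3155  0.0627 -0.5155]
368.74725274725273 192.1868131868132
```

Cup 4 is seated. Fifth cup.

Emit:
servo_tool --pt "0.158 0 -0.258 0 0 0 -1" --pt "0.158 0 -0.258 0 0 0 -1" --pt "0.158 0 -0.258 0 0 0 -1" --pt "0.158 0 -0.258 0 0 0 -1" --pt "0.158 0 -0.258 0 0 0 -1" --pt "0.158 0 -0.258 0 0 0 -1" --pt "0.158 0 -0.258 0 0 0 -1" --pt "0.158 0 -0.258 0 0 0 -1"

```text
clock: 37.17
ee_pos: [0.6221, -0.0716, 0.2732]
tool_rot: [-1.534, 0.4, -0.4]
ft_force: [0.5, -0.5, 0.8]
opening: 0.0941
```

Emit:
servo_tool --pt "0.158 0.06 -0.258 0 0 0 -1" --pt "0.158 0.06 -0.258 0 0 0 -1" --pt "0.158 0.06 -0.258 0 0 0 -1" --pt "0.158 0.06 -0.258 0 0 0 -1" --pt "0.158 0.06 -0.258 0 0 0 -1" --pt "0.158 0.06 -0.258 0 0 0 -1" --pt "0.158 0.06 -0.258 0 0 0 -1" --pt "0.158 0.06 -0.258 0 0 0 -1"

```text
clock: 37.83
ee_pos: [0.6344, -0.3729, 0.2112]
tool_rot: [-1.533, 0.401, -0.398]
ft_force: [-0.3, 0.5, 0.1]
opening: 0.0942
```

Emit:
servo_tool --pt "0 0 0 0 0 0 -1" --pt "0 0 0 0 0 0 -1"

```text
clock: 38.0
ee_pos: [0.6355, -0.369, 0.2125]
tool_rot: [-1.533, 0.399, -0.397]
ft_force: [0.8, 0.7, 0.4]
opening: 0.0941
```

```bash
python3 - <<'E'
from h import *
s=rep();c=cup([.576,-.336],"w14");print(tool([*c,.058]))
E
```

```text
t 38.0 tcp [ 0.6355 -0.369   0.2125] F [0.81 0.74 0.41] op 0.0941 q [-0.58  0.75  0.86  0.    1.54 -1.64]
toolx yaw deg -29.11 y [-0.001  0.001 -1.   ]
pred [259.7 119.3] box [234  94] [286 146] centre [ 0.5769 -0.3361] r 0.0278 err 0.0002
[-0.06703101  0.15533638 -0.00067511]
```

Emit:
servo_tool --pt "-0.04 0 -0.0007 0 0 0 -1" --pt "-0.067 0.0 -0.0007 0 0 0 -1" --pt "-0.067 0.04 -0.0007 0 0 0 -1" --pt "-0.067 0.08 -0.0007 0 0 0 -1" --pt "-0.067 0.12 -0.0007 0 0 0 -1" --pt "-0.067 0.145 -0.0007 0 0 0 -1" --pt "-0.067 0.154 -0.0007 0 0 0 -1" --pt "-0.067 0.154 -0.0007 0 0 0 -1"

```text
clock: 38.72
ee_pos: [0.5764, -0.3358, 0.058]
tool_rot: [-1.533, 0.399, -0.395]
ft_force: [-0.3, -0.7, 1.1]
opening: 0.0938
```

Emit:
servo_tool --pt "0 0 0 0 0 0 -1" --pt "0 0 0 0 0 0 -1" --pt "0 0 0 0 0 0 -1"

```text
clock: 38.97
ee_pos: [0.5775, -0.338, 0.0616]
tool_rot: [-1.535, 0.395, -0.4]
ft_force: [-0.1, 0.1, 0.3]
opening: 0.0943
```

```bash
python3 - <<'E'
from h import *
s=rep();print(tool([.5769,-.3361,.058]));print(tool([.5521,.2671,.28]))
E
```

```text
t 38.97 tcp [ 0.5775 -0.338   0.0616] F [-0.11  0.14  0.35] op 0.0943 q [-0.58  0.71  1.28  0.    1.15 -1.65]
toolx yaw deg -29.07 y [ 0.003 -0.002 -1.   ]
[-0.00142483  0.00359726  0.00134766]
[-0.31546654 -0.21958809  0.5164354 ]
```

Emit:
servo_tool --pt "-0.001 0.0023 0.001 0 0 0 -1" --pt "-0.001 0.0023 0.001 0 0 0 1" --pt "-0.001 0.0023 0.001 0 0 0 1" --pt "-0.001 0.0023 0.001 0 0 0 1" --pt "-0.001 0.0023 0.001 0 0 0 1" --pt "-0.001 0.0023 0.001 0 0 0 1" --pt "-0.001 0.0023 0.001 0 0 0 1" --pt "-0.001 0.0023 0.001 0 0 0 1"

```text
clock: 39.63
ee_pos: [0.5762, -0.3364, 0.0569]
tool_rot: [-1.534, 0.398, -0.398]
ft_force: [0.0, -0.3, 0.2]
opening: 0.0646
```

Emit:
servo_tool --pt "0 0 0 0 0 0 1" --pt "0 -0.04 0 0 0 0 1" --pt "0 -0.08 0 0 0 0 1" --pt "0 -0.12 0 0 0 0 1" --pt "0 -0.16 0 0 0 0 1" --pt "0 -0.2 0 0 0 0 1" --pt "0 -0.222 0 0 0 0 1" --pt "0 -0.222 0 0 0 0 1"

```text
clock: 40.3
ee_pos: [0.577, -0.337, 0.2851]
tool_rot: [-1.537, 0.392, -0.405]
ft_force: [1.6, -0.0, -0.4]
opening: 0.0645
```

Emit:
servo_tool --pt "-0.16 0 0.26 0 0 0 1" --pt "-0.16 0 0.26 0 0 0 1" --pt "-0.16 0 0.26 0 0 0 1" --pt "-0.16 0 0.26 0 0 0 1" --pt "-0.16 0 0.26 0 0 0 1" --pt "-0.16 0 0.26 0 0 0 1" --pt "-0.16 0 0.26 0 0 0 1" --pt "-0.16 0 0.26 0 0 0 1"

```text
clock: 40.97
ee_pos: [0.5619, -0.0269, 0.2779]
tool_rot: [-1.534, 0.397, -0.394]
ft_force: [-0.2, 0.3, -1.2]
opening: 0.0646
```

Emit:
servo_tool --pt "-0.154 0 0.254 0 0 0 1" --pt "-0.154 0 0.254 0 0 0 1" --pt "-0.154 0 0.254 0 0 0 1" --pt "-0.154 0 0.254 0 0 0 1" --pt "-0.154 0 0.254 0 0 0 1" --pt "-0.154 0 0.254 0 0 0 1" --pt "-0.154 0 0.254 0 0 0 1" --pt "-0.154 0 0.254 0 0 0 1"

```text
clock: 41.63
ee_pos: [0.5504, 0.2706, 0.277]
tool_rot: [-1.535, 0.397, -0.393]
ft_force: [0.2, -0.4, -1.7]
opening: 0.0642
```

Emit:
servo_tool --pt "0 0 0 0 0 0 1" --pt "0 0 0 0 0 0 1"

```text
clock: 41.8
ee_pos: [0.5517, 0.2649, 0.2778]
tool_rot: [-1.535, 0.399, -0.397]
ft_force: [-0.4, -0.1, -1.2]
opening: 0.0645
```

```bash
python3 - <<'E'
from h import *
s=rep();print(tool([.5521,.2671,.2]))
E
```

```text
t 41.8 tcp [0.5517 0.2649 0.2778] F [-0.35 -0.08 -1.2 ] op 0.0645 q [ 0.39  0.41  1.23 -0.    1.51 -0.68]
toolx yaw deg -29.07 y [-0.001 -0.001 -1.   ]
[-0.00065069  0.07778151  0.00227964]
```

Emit:
servo_tool --pt "-0.001 0 0.002 0 0 0 1" --pt "-0.001 0.03 0.002 0 0 0 1" --pt "-0.001 0.055 0.002 0 0 0 1" --pt "-0.001 0.065 0.002 0 0 0 1" --pt "-0.001 0.071 0.002 0 0 0 1" --pt "-0.001 0.073 0.002 0 0 0 1" --pt "-0.001 0.073 0.002 0 0 0 1" --pt "-0.001 0.073 0.002 0 0 0 1"

```text
clock: 42.47
ee_pos: [0.5523, 0.2676, 0.2073]
tool_rot: [-1.533, 0.397, -0.399]
ft_force: [-0.1, 0.3, -1.5]
opening: 0.0645
```

Emit:
servo_tool --pt "0 0.002 0 0 0 0 1" --pt "0 0.004 0 0 0 0 1" --pt "0 0.006 0 0 0 0 1" --pt "0 0.006 0 0 0 0 1"

```text
clock: 42.8
ee_pos: [0.5517, 0.2677, 0.1996]
tool_rot: [-1.534, 0.398, -0.398]
ft_force: [-0.2, 0.7, -1.4]
opening: 0.0643
```

```bash
python3 - <<'E'
from h import *
s=rep();print(tool([.5521,.2671,.1954]))
E
```

```text
t 42.8 tcp [0.5517 0.2677 0.1996] F [-0.15  0.69 -1.37] op 0.0643 q [ 0.39  0.45  1.35  0.    1.34 -0.67]
toolx yaw deg -29.09 y [-0. -0. -1.]
[ 0.00065004  0.00419474 -0.00030576]
```

Emit:
servo_tool --pt "0.0002 0.0015 -0.0003 0 0 0 1" --pt "0.0002 0.003 -0.0003 0 0 0 1" --pt "0.0002 0.0038 -0.0003 0 0 0 1" --pt "0.0002 0.0038 -0.0003 0 0 0 1"

```text
clock: 43.13
ee_pos: [0.5517, 0.2673, 0.1959]
tool_rot: [-1.534, 0.398, -0.398]
ft_force: [0.4, -1.2, -1.8]
opening: 0.0647
```

Emit:
servo_tool --pt "0 0 0 0 0 0 0.1" --pt "0 0 0 0 0 0 -0.2" --pt "0 0 0 0 0 0 -0.6" --pt "0 0 0 0 0 0 -0.6" --pt "0 0 0 0 0 0 -0.6"

```text
clock: 43.55
ee_pos: [0.5519, 0.2674, 0.1963]
tool_rot: [-1.534, 0.398, -0.398]
ft_force: [0.8, 0.9, 0.8]
opening: 0.0749
```

Emit:
servo_tool --pt "0 -0.03 0 0 0 0 -1" --pt "0 -0.07 0 0 0 0 -1" --pt "0.02 -0.1 0 0 0 0 -1" --pt "0.06 -0.1 0 0 0 0 -1" --pt "0.067 -0.1 0 0 0 0 -1" --pt "0.067 -0.1 0 0 0 0 -1" --pt "0.067 -0.1 0 0 0 0 -1"

```text
clock: 44.13
ee_pos: [0.61, 0.2348, 0.2952]
tool_rot: [-1.534, 0.4, -0.397]
ft_force: [-0.9, 0.2, -0.1]
opening: 0.0942
```

```bash
python3 - <<'E'
from h import *
s=rep();c=cup([.5521,.2671],"w15",z=.2064,rad=45)
p=np.append(AX+.11*np.array([np.cos(np.radians(150.3)),np.sin(np.radians(150.3))]),.25);print(p,tool(p))
i,_=snap("scene","s3");o=np.hstack([cv2.resize(i[140:270,240:400],(800,600))[:, :560],cv2.resize(cv2.imread("pics/w15.png")[40:220,170:350],(240,600))]);cv2.imwrite("pics/c6.png",o)
E
```

```text
t 44.13 tcp [0.61   0.2348 0.2952] F [-0.89  0.21 -0.13] op 0.0942 q [ 0.31  0.5   1.05  0.    1.59 -0.75]
toolx yaw deg -29.13 y [-0.001 -0.    -1.   ]
pred [260.  121.3] box [228  90] [292 153] centre [0.5521 0.267 ] r 0.0279 err 0.0003
[0.45665053 0.32170045 0.25      ] [-0.17572159  0.04567209  0.00126629]
```

View pics/c6.png

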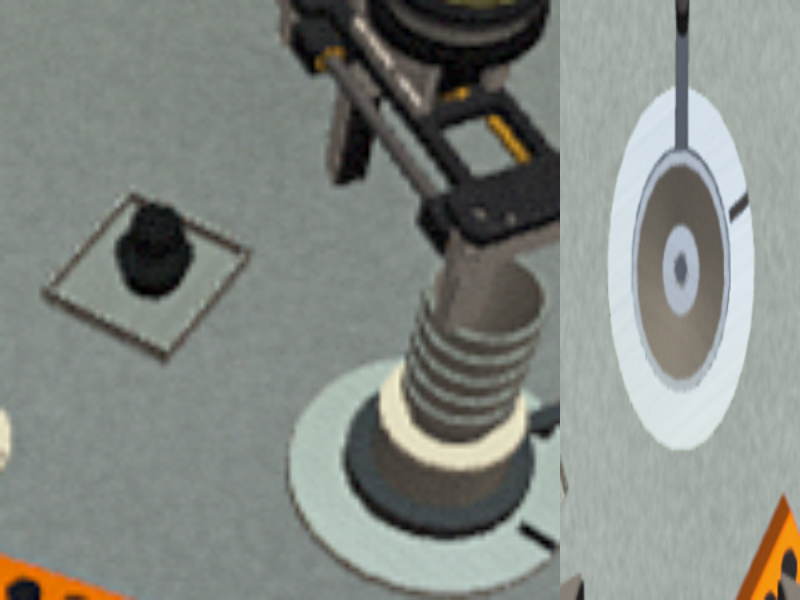

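All five cups are nested, evenly spaced and centred, and the plug is in the tray. Now I'll go round to the post and descend.

Emit:
servo_tool --pt "-0.04 0 0 0 0 0 -0.5" --pt "-0.08 0 0 0 0 0 -0.5" --pt "-0.12 0 0.001 0 0 0 -0.5" --pt "-0.16 0 0.001 0 0 0 -0.5" --pt "-0.1755 0 0.001 0 0 0 -0.5" --pt "-0.1755 0 0.001 0 0 0 -0.5" --pt "-0.1755 0.04 0.001 0 0 0 -0.5" --pt "-0.1755 0.08 0.001 0 0 0 -0.5"

```text
clock: 44.9
ee_pos: [0.4581, 0.3214, 0.217]
tool_rot: [-1.53, 0.394, -0.4]
ft_force: [0.5, 1.0, -1.4]
opening: 0.0707
```

Emit:
servo_tool --pt "0 0.04 0 0 0 0 -0.5" --pt "0 0.08 0 0 0 0 -0.5" --pt "0 0.105 0 0 0 0 -0.5" --pt "0 0.115 0 0 0 0 -0.5" --pt "0 0.115 0 0 0 0 -0.5" --pt "0 0.115 0 0 0 0 -0.5"

```text
clock: 45.4
ee_pos: [0.4582, 0.3211, 0.1023]
tool_rot: [-1.533, 0.397, -0.399]
ft_force: [0.7, 0.1, 1.2]
opening: 0.0702
```

```bash
python3 - <<'E'
from h import *
s=rep();print(tool([.4567,.3217,.0585]));
i,T=snap("wrist","w16");print(proj("wrist",[.4567,.3217,.075],T));m=(i.max(2)<60).astype(np.uint8);n,l,st,ce=cv2.connectedComponentsWithStats(m)
for k in range(1,n):
  if 100<st[k,4]<900 and 200<ce[k][0]<320:print(st[k],ce[k])
E
```

```text
t 45.4 tcp [0.4582 0.3211 0.1023] F [0.74 0.08 1.16] op 0.0702 q [ 0.55  0.44  1.61 -0.    1.09 -0.52]
toolx yaw deg -29.1 y [ 0.001  0.001 -1.   ]
[-0.00163931  0.04377064 -0.00030726]
[259.49981832 215.2596402 ]
[251 193  18  30 439] [259.738041   207.88382688]
[214 254  38  21 187] [233.39572193 262.71657754]
[266 255  37  20 140] [282.95       262.69285714]
```

Emit:
servo_tool --pt "-0.001 0.025 0 0 0 0 -0.5" --pt "-0.001 0.043 0 0 0 0 -0.5" --pt "-0.001 0.043 0 0 0 0 1" --pt "-0.001 0.043 0 0 0 0 1" --pt "-0.001 0.043 0 0 0 0 1" --pt "-0.001 0.043 0 0 0 0 1" --pt "-0.001 0.043 0 0 0 0 1" --pt "-0.001 0.043 0 0 0 0 1"

```text
clock: 46.12
ee_pos: [0.457, 0.3216, 0.059]
tool_rot: [-1.533, 0.397, -0.399]
ft_force: [-0.7, -0.4, -1.1]
opening: 0.0339
```

Emit:
servo_tool --pt "0 0 0 0 0 0 1" --pt "0 0 0 0 0 0 1" --pt "0 0 0 0 0 0 1" --pt "0 0 0 0 0 0 1"

```text
clock: 46.45
ee_pos: [0.4566, 0.3215, 0.0582]
tool_rot: [-1.534, 0.398, -0.398]
ft_force: [0.0, -0.3, 1.1]
opening: 0.0136
```

```bash
python3 - <<'E'
from h import *
s=rep();p=s["ee_pos"][:2];a0=ang(p,AX);r=np.hypot(*(p-AX));print(a0,r);arc(a0,117.3,r=r-.0003)
E
```

```text
t 46.45 tcp [0.4566 0.3215 0.0582] F [ 0.03 -0.29  1.12] op 0.0136 q [ 0.55  0.49  1.64  0.    1.01 -0.52]
toolx yaw deg -29.09 y [ 0.  0. -1.]
150.4 0.10991542548965347
[np.float64(0.0007), 0, np.float64(0.0079), 0, np.float64(0.072), 0]
[np.float64(0.0016), 0, np.float64(0.0158), 0, np.float64(0.144), 0]
[np.float64(0.0031), 0, np.float64(0.0235), 0, np.float64(0.217), 0]
[np.float64(0.0051), 0, np.float64(0.0312), 0, np.float64(0.289), 0]
[np.float64(0.0077), 0, np.float64(0.0386), 0, np.float64(0.361), 0]
[np.float64(0.0108), 0, np.float64(0.0459), 0, np.float64(0.433), 0]
[np.float64(0.0145), 0, np.float64(0.0529), 0, np.float64(0.505), 0]
[np.float64(0.0186), 0, np.float64(0.0597), 0, np.float64(0.578), 0]
```

Emit:
servo_tool --pt "0.0004 0 0.0079 0 0.072 0 1" --pt "0.0013 0 0.0158 0 0.144 0 1" --pt "0.0028 0 0.0235 0 0.217 0 1" --pt "0.0048 0 0.0312 0 0.289 0 1" --pt "0.0074 0 0.0386 0 0.361 0 1" --pt "0.0105 0 0.0459 0 0.433 0 1" --pt "0.0142 0 0.0529 0 0.505 0 1" --pt "0.0183 0 0.0597 0 0.578 0 1"

```text
clock: 47.12
ee_pos: [0.5018, 0.3649, 0.0582]
tool_rot: [-1.4, 0.848, -0.848]
ft_force: [-0.1, -2.8, 1.5]
opening: 0.0133
```

Emit:
servo_tool --pt "0 0 0 0 0 0 1" --pt "0 0 0 0 0 0 1" --pt "0 0 0 0 0 0 1"

```text
clock: 47.37
ee_pos: [0.5016, 0.3647, 0.0582]
tool_rot: [-1.401, 0.843, -0.843]
ft_force: [1.9, 0.5, 0.8]
opening: 0.0131
```

```bash
python3 - <<'E'
from h import *
s=rep();p=s["ee_pos"][:2];a0=ang(p,AX);r=np.hypot(*(p-AX));print(a0,r);arc(a0,84.3,r=.11)
E
```

```text
t 47.37 tcp [0.5016 0.3647 0.0582] F [1.9  0.48 0.78] op 0.0131 q [ 0.57  0.61  1.45 -0.    1.08  0.08]
toolx yaw deg -62.07 y [ 0.001  0.    -1.   ]
117.4 0.10982090014715463
[np.float64(0.0002), 0, np.float64(0.008), 0, np.float64(0.072), 0]
[np.float64(0.0011), 0, np.float64(0.0159), 0, np.float64(0.144), 0]
[np.float64(0.0026), 0, np.float64(0.0237), 0, np.float64(0.217), 0]
[np.float64(0.0047), 0, np.float64(0.0314), 0, np.float64(0.289), 0]
[np.float64(0.0073), 0, np.float64(0.0389), 0, np.float64(0.361), 0]
[np.float64(0.0104), 0, np.float64(0.0462), 0, np.float64(0.433), 0]
[np.float64(0.0141), 0, np.float64(0.0532), 0, np.float64(0.505), 0]
[np.float64(0.0182), 0, np.float64(0.06), 0, np.float64(0.578), 0]
```

Emit:
servo_tool --pt "0.0004 0 0.008 0 0.072 0 1" --pt "0.0013 0 0.0159 0 0.144 0 1" --pt "0.0027 0 0.0237 0 0.217 0 1" --pt "0.0048 0 0.0314 0 0.289 0 1" --pt "0.0074 0 0.0389 0 0.361 0 1" --pt "0.0105 0 0.0462 0 0.433 0 1" --pt "0.0142 0 0.0532 0 0.505 0 1" --pt "0.0183 0 0.06 0 0.578 0 1"

```text
clock: 48.03
ee_pos: [0.563, 0.3766, 0.0582]
tool_rot: [-1.164, 1.279, -1.278]
ft_force: [-1.6, 1.0, 2.8]
opening: 0.0131
```

Emit:
servo_tool --pt "0 0 0 0 0 0 1" --pt "0 0 0 0 0 0 1" --pt "0 0 0 0 0 0 1"

```text
clock: 48.28
ee_pos: [0.563, 0.3766, 0.0582]
tool_rot: [-1.165, 1.275, -1.275]
ft_force: [2.4, 2.0, 0.9]
opening: 0.0133
```

```bash
python3 - <<'E'
from h import *
s=rep();p=s["ee_pos"][:2];print(ang(p,AX),np.hypot(*(p-AX)))
E
```

```text
t 48.28 tcp [0.563  0.3766 0.0582] F [2.41 1.97 0.89] op 0.0133 q [ 0.54  0.73  1.25 -0.    1.16  0.63]
toolx yaw deg -95.14 y [ 0.  0. -1.]
84.4 0.10990867333861953
```

Emit:
servo_tool --pt "0 0 0 0 0 0 -0.4" --pt "0 0 0 0 0 0 -0.4" --pt "0 0 0 0 0 0 -0.4" --pt "0 0 0 0 0 0 -0.4" --pt "0 -0.04 0 0 0 0 -0.4" --pt "0 -0.08 0 0 0 0 -0.4" --pt "0 -0.12 0 0 0 0 -0.4" --pt "0 -0.16 0 0 0 0 -0.4"

```text
clock: 48.95
ee_pos: [0.5628, 0.3763, 0.2199]
tool_rot: [-1.165, 1.277, -1.277]
ft_force: [0.6, -0.7, -0.2]
opening: 0.063
```

Emit:
servo_tool --pt "0 -0.04 0 0 0 0 -0.4" --pt "0 -0.08 0 0 0 0 -0.4" --pt "0.04 -0.1 0 0 0 0 -0.4" --pt "0.08 -0.1 0 0 0 0 -0.4" --pt "0.12 -0.1 0 0 0 0 -0.4" --pt "0.16 -0.1 0 0 0 0 -0.4" --pt "0.18 -0.1 0 0 0 0 -0.4" --pt "0.18 -0.1 0 0 0 0 -0.4"

```text
clock: 49.62
ee_pos: [0.5463, 0.1937, 0.3188]
tool_rot: [-1.162, 1.279, -1.28]
ft_force: [-0.4, -0.3, 0.4]
opening: 0.0659
```

Emit:
servo_tool --pt "0 0 0 0 0 0 -0.4" --pt "0 0 0 0 0 0 -0.4" --pt "0 0 0 0 0 0 -0.4" --pt "0 0 0 0 0 0 -0.4"

```text
clock: 49.95
ee_pos: [0.5465, 0.1983, 0.3177]
tool_rot: [-1.165, 1.277, -1.276]
ft_force: [0.5, -0.5, 0.2]
opening: 0.0658
```

```bash
python3 - <<'E'
from h import *
s=rep();i,T=snap("wrist","w17");j,_=snap("scene","s4")
c=cup([.5521,.2671],"w18",z=.2064,rad=45)
m=(i.max(2)<70).astype(np.uint8);m[200:]=0;n,l,st,ce=cv2.connectedComponentsWithStats(m)
print("pred post",proj("wrist",[*(AX+.11*np.array([np.cos(np.radians(84.3)),np.sin(np.radians(84.3))])),.075],T))
for k in range(1,n):
  if st[k,4]>20:q=onz("wrist",ce[k],.07,T);print(st[k],ce[k].round(1),"z.07",q.round(4),ang(q,AX),np.hypot(*(q[:2]-AX)).round(4),ang(onz("wrist",ce[k],.012,T),AX))
o=np.zeros((384,800,3),np.uint8);o[:,:512]=j;o[:360,512:]=cv2.resize(i[0:200,180:340],(288,360));cv2.imwrite("pics/c7.png",o)
E
```

```text
t 49.95 tcp [0.5465 0.1983 0.3177] F [ 0.52 -0.46  0.18] op 0.0658 q [0.29 0.32 1.26 0.   1.57 0.38]
toolx yaw deg -95.25 y [-0.001 -0.    -1.   ]
pred [260.1 117.7] box [231  89] [289 147] centre [0.5521 0.267 ] r 0.0279 err 0.0002
pred post [260.86955878  41.04402386]
[256  38   9  14  83] [260.7  45.4] z.07 [0.5624 0.3715 0.07  ] 84.4 0.1048 84.4
[414  67   8   9  60] [417.3  71.1] z.07 [0.7996 0.3289 0.07  ] 14.0 0.255 14.0
[399  70   9  10  66] [402.7  74.9] z.07 [0.7724 0.322  0.07  ] 14.0 0.2269 14.0
[383  75   9  10  68] [387.3  79.1] z.07 [0.7453 0.3152 0.07  ] 13.9 0.1989 14.0
[367  79   9  10  78] [371.   83.6] z.07 [0.7179 0.3083 0.07  ] 13.9 0.1707 14.0
[419  84   8  10  63] [422.5  88.3] z.07 [0.8066 0.302  0.07  ] 7.8 0.2568 7.8
[404  88   9  10  68] [408.1  92.5] z.07 [0.7794 0.295  0.07  ] 7.0 0.2289 7.0
[389  92   9  11  72] [392.9  96.8] z.07 [0.7522 0.2882 0.07  ] 6.0 0.2011 6.0
[373  97   9  10  76] [376.9 101.6] z.07 [0.7251 0.2814 0.07  ] 4.7 0.1735 4.7
[424 101   7  10  60] [427.1 105.6] z.07 [0.8132 0.2748 0.07  ] 1.7 0.2611 1.7
[409 106   9  10  65] [413.  1
[... 1077 characters left out ...]
798 0.1797 0.07  ] -21.0 0.2439 -21.0
[392 168   9  10  65] [395.7 172.7] z.07 [0.7526 0.1724 0.07  ] -25.3 0.2217 -25.3
[439 168   7  10  49] [441.7 172.6] z.07 [0.8412 0.1662 0.07  ] -19.3 0.3061 -19.2
[425 174   8   9  53] [428.2 177.9] z.07 [0.8138 0.1594 0.07  ] -22.4 0.283 -22.4
[411 179   7  10  55] [414.1 183.5] z.07 [0.7867 0.1524 0.07  ] -26.1 0.2611 -26.1
[396 185   8  10  61] [399.5 189.3] z.07 [0.7598 0.1454 0.07  ] -30.4 0.2406 -30.4
[441 185   7   8  45] [444.1 188.4] z.07 [0.8478 0.1387 0.07  ] -23.5 0.3223 -23.5
[428 190   7   9  49] [431.  193.7] z.07 [0.8209 0.1323 0.07  ] -26.7 0.3007 -26.6
[414 195   7   5  26] [417.3 197.5] z.07 [0.7939 0.1285 0.07  ] -29.8 0.2786 -29.8
```

View pics/c7.png

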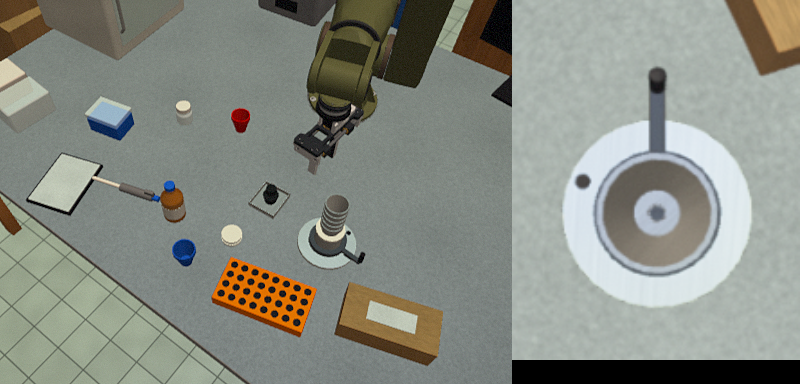

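The lever lies at 84.4° against the bar at 84.3°, and the bar is hidden under it. The stack is centred at (0.5521,0.2670), the plug is in the tray, and the bystanders and look-alikes stand where they were. The arm is clear, so I'll hand in.

```bash
python3 -c "
from workcell import env
print(env.finish_job())"
```

```text
the job is handed in; nothing more can be done
None
```

The job is handed in, at about 50 s on the robot clock. I turned the collar to the dot and moved the plug from the seat to the tray. Then I nested all five steel cups, releasing each about 2 mm above where it rests, and turned the collar to the bar.

**Last checks:**
- **Collar:** the lever is at 84.4°, against 84.3° for the bar, which is hidden under it.
- **Cups:** the top rim is within about 0.3 mm of the seat axis. The ring spacing looks even, and the measured rim size matches a height of about 206 mm, though that is only good to a few millimetres.
- **Plug and other items:** the plug stands in the tray. The bottle, jar, dishes and the red and blue look-alikes look unmoved.
- **Forces:** none of my checks disagreed. The highest wrist force I read was about 9 N sideways, while turning the collar to the dot.
- **Not measured:** seat slip has no direct reading. Vertical force stayed under about 3 N while placing cups. Gripping the plug pressed down about 6 N, below the 12 N slip limit.

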